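# Tare and weigh a batch of copper bobbins on the pickling rack

## Task

Weigh the batch with its tare: first hang the empty pickling rack by its blue bail on the hook of the spring scale, easing it down slowly, let go until the pointer has stood still for a good second, and take it back down. Then put every copper bobbin that lies on the bench onto the rack's two upright brass spindles (one or two on each), hang the loaded rack on the hook just as gently, and let go until the pointer has again stood still for a good second. Finally set the rack back down in the middle of the dark slate, lengthwise along it, with all the bobbins on their spindles; keep the rack upright and leave the other things on the bench where they are.

Things in the scene. Friction and masses are not known exactly. Their poses are not given: they have to be found in the camera images.
- rack: loose pickling rack, 0.3 kg: flat steel base 80 mm (its x) by 250 mm (its y), 6 mm thick; origin at the centre of its underside, z up. Two brass spindles, 18 mm diameter, tapered tips, at y = -85 and +85 mm, z = 6 to 52 mm. In the middle a blue bail, an upside-down U in its y-z plane: two flat legs (16 mm along x, 6 mm thick, outer faces at y = -24 and +24 mm) joined at the top by a bar
- rack_bail (a point): underside of the bail's 8 mm round bar at its peak in the middle, 142 mm above the rack's underside (bar's top: 150 mm); it rests on the hook's seat when hung. The opening below it is 36 mm wide and reaches down to the base. Grip the bail from above by the outer faces of its legs (48 mm apart), some 4 to 14 mm below this point, which leaves the opening free for the hook
- rack_post_right (a point): foot of the spindle at y = -85 mm on the rack (top face of the base, 6 mm above its underside); z up along the spindle, which is 46 mm tall and takes two bobbins, one on the other
- rack_post_left (a point): foot of the spindle at y = +85 mm on the rack, likewise
- slate: fixed dark slate on the bench, 150 mm (its x) by 300 mm (its y), 8 mm thick, origin at the centre of its underside, so its top is 8 mm above the origin; the rack starts on it
- hook_seat (a point): top of the scale hook's seat, where the bail's bar must rest; it goes down with the hook, 250 mm above the bench when unloaded. x points level from the open tip to the column. The hook is an 8 mm bar in its x-z plane: seat flat from x = -10 to +14 mm; tip at x = -33 mm, 26 mm above the seat; behind, it rises to 34 mm above the seat at x = +36 mm. Bring the bail over the tip from -x
- scale (a joint): how far the sprung hook has gone down, in m: 0 without load, at most 0.07. Spring 200 N/m, lightly damped: the empty rack hangs at about 0.013 to 0.017, the loaded rack hangs at about 0.024 to 0.047. Dropping the rack on it or letting a load go suddenly makes it shoot down, faster than 0.25 m/s, and that counts as a failure
- stand: fixed green foot of the spring scale, 16 mm thick, origin on the bench straight under the hook's seat; its x axis is the hook's x axis; the foot reaches from x = -60 to +150 mm and y = -70 to +70 mm. Its column stands at x = 103 to 127 mm, 344 mm tall, with a white graduated plate 110 mm wide
- bobbin0: loose copper bobbin (two to four of the four are present), a drum of 60 mm diameter and 28 mm height with a bore of 26 mm right through, standing on its end; origin at its centre, z along the bore; 0.10 to 0.15 kg
- bobbin1: loose copper bobbin (two to four of the four are present), a drum of 60 mm diameter and 28 mm height with a bore of 26 mm right through, standing on its end; origin at its centre, z along the bore; 0.10 to 0.15 kg
- bobbin2: loose copper bobbin (two to four of the four are present), a drum of 60 mm diameter and 28 mm height with a bore of 26 mm right through, standing on its end; origin at its centre, z along the bore; 0.10 to 0.15 kg
- bobbin3: loose copper bobbin (two to four of the four are present), a drum of 60 mm diameter and 28 mm height with a bore of 26 mm right through, standing on its end; origin at its centre, z along the bore; 0.10 to 0.15 kg
- mandrel: black steel cone mandrel, 90 mm wide at the foot, 220 mm tall; a bystander, to be left alone; origin at the centre of its underside
- bowl: steel bowl, 100 mm across, 45 mm tall; a bystander, to be left alone; origin at the centre of its underside
- jar: amber glass jar with a black lid, 70 mm across, 85 mm tall; a bystander, to be left alone; origin at the centre of its underside
- firebrick: pale firebrick, 110 x 220 x 60 mm; a bystander, to be left alone; origin at the centre of its underside
Mind the look-alikes: they are no part of the job. What is shaped like the bobbin3 but grey or turquoise is not meant.

How it is judged:
By the outcome, as a careful person would: the job done as asked, in the order asked, and still so for the second after the job is handed in, with the robot touching nothing.
Of bobbin0, bobbin1, bobbin2, bobbin3 only 2 to 4 are there at a start; the rules pass over those that are not, and their reading is None.
At some moment in a run one of bobbin0, bobbin1, bobbin2, bobbin3 may be knocked a few centimetres aside while the robot is not near it.
It also fails if it takes over 210 s, if anything falls off the work surface, if the arm or the gripper's body presses on something with over 40 N, if the wrist force passes 120 N, or if a joint passes its speed limit or range.

## Robot

A 7-joint arm with a two-finger parallel gripper is mounted at the origin on the work surface. World frame = base frame: x ahead of the robot, y to its left, z up, the work surface at z = 0. Lengths are in m, angles in degrees, forces in N, time in s.
With the tool pointing down it reaches from about 0.4 to 0.9 m from the base axis. Payload 5.5 kg.
Tool frame: the origin (TCP) lies at the very end of the fingers, on their centre line; the grasp point (between the pads) lies 19 mm behind it; z points along the fingers, y is the line along which they close (so a half turn about z gives the same grasp; the last joint's range is limited). The gripper opens to 92 mm and grips with 3 to 60 N. Pads are 19 mm wide; open, the fingers measure 130 mm over their backs; the gripper's body (75 mm by 190 mm) begins 47 mm behind the grasp point.
Start: joints at [15.08, 28.699, -24.465, 88.831, 12.651, 65.22, -12.049], TCP at [0.65, 0, 0.227] pointing down, gripper open.
Joint ranges: [-164.97, 164.97], [-17.58, 116.51], [-87.97, 89.64], [11.32, 138.91], [-80.73, 260.73], [10.89, 115.49], [-147.41, 147.41]. Speed limits (degrees/s): [147.25, 147.25, 180, 180, 180, 180, 180].

## Interface

Orientations are given as a 3x3 rotation matrix whose columns are the frame's x, y, z axes.
In Python, from cell import manip, cams gives the robot as it stands.
- The arm moves only by the shell command python3 -m pendant 'ROWS' [FORCE]. ROWS is JSON, a list of rows, each a list of 5 numbers: the closure in counts, from 0 (fully open) to 255 (shut), then the shift along the tool's x, y, z in m, then the turn about the tool's z in rad. In form: [[jaw, dx, dy, dz, twist], ...]. A call has 1 to 12 rows; each row shifts and turns the commanded pose from where the row before left it, along the tool's axes as they then stand; what a row does not reach is not made up. A row lasts 1/8 s, in which the tool goes at most 62.5 mm and 10.7 degrees, less where a joint would pass 70% of its speed; a pose out of reach is approached as far as the arm can. A call with a gripper value outside its range is refused whole. The fingers move at their own pace and stop on an object; FORCE is the grip in N (left out, the last holds). Time passes only in rows, so rows that do not move let the fingers close. It gives the time, the measured TCP pose, the force, the opening and the grip force at its end, in the units of the state.
- manip.state(): the state, without advancing time (a new reading comes with each control period).
- cams.read_camera(name): name is "scene" or "side" or "wrist"; returns a dict with "color" (384x512x3 uint8, red, green, blue), "range_z" (384x512 float32, m along the optical axis (not along the pixel's ray), 0 where there is no reading), "camera_matrix" (3x3 intrinsics, pixels), "origin" and "attitude" of the camera in the world. Camera axes: x right, y down, z forward; pixel columns grow to the right and rows downward; lengths in m; the calibration is good to about 2 mm. A picture is of the moment at which its call begins.
- manip.job_done(): hands the job in; it is judged then, once.
The state is a dict: "time": time; "joints": joint angles; "joint_velocities": joint speeds; "tau": joint torques, N m; "tcp_pos": TCP position; "tcp_rot": TCP orientation; "contact_force": force on the tool from outside, world axes, zero at the start; "torque": the same for the moment, N m; "opening": opening from 0.0 (shut) to 1.0 (fully open); "grip_force": force on a finger pad.
Only numpy, scipy, OpenCV 4.12 (cv2) and the standard library are available. Lean on these libraries where they do the work, as an engineer would, in place of code of your own. Each camera call takes 0.05 s, during which the arm holds its last target. There are 200 camera calls.

## Working session

There is one attempt and no reset: what is moved stays moved. The work goes in short steps, Python scripts to look and compute and a shell command to move; the robot and the scene stay as the last step left them, time stands still between calls to the robot, and variables do not carry over. Pictures are saved under pics/ and viewed, at most 15 in all, crops included, and the job is handed in when it is done.

```bash
ls; mkdir -p pics
cat > h.py <<'E'
import numpy as np, cv2, json
from cell import manip, cams
def cap(name, fn=None, crop=None, scale=1):
    d=cams.read_camera(name); np.savez(f'last_{name}.npz',**d)
    if fn:
        im=d['color'][:,:,::-1]
        if crop: im=im[crop[1]:crop[3],crop[0]:crop[2]]
        if scale!=1: im=cv2.resize(im,None,fx=scale,fy=scale,interpolation=cv2.INTER_CUBIC)
        cv2.imwrite(f'pics/{fn}.png',im)
    return d
def cloud(d):
    K=np.array(d['camera_matrix']);z=d['range_z'];v,u=np.mgrid[:z.shape[0],:z.shape[1]]
    p=np.stack([(u-K[0,2])/K[0,0]*z,(v-K[1,2])/K[1,1]*z,z],-1)
    w=p@np.array(d['attitude']).T+np.array(d['origin']); w[z==0]=np.nan
    return w
def ray(d,u,v,h):
    K=np.array(d['camera_matrix']);r=np.array(d['attitude'])@np.array([(u-K[0,2])/K[0,0],(v-K[1,2])/K[1,1],1]);o=np.array(d['origin'])
    return o+r*(h-o[2])/r[2]
E
python3 - <<'E'
from h import *
for n in ('scene','side','wrist'):
    d=cap(n,n+'0'); print(n,np.round(d['origin'],3),np.round(d['attitude'],2).tolist(),np.round(d['camera_matrix'],0).tolist())
s=manip.state(); print(s)
a=[cv2.imread(f'pics/{n}0.png') for n in('scene','side')]
cv2.imwrite('pics/a.png',cv2.resize(np.vstack(a),(400,600)))
E
```

```text
pics
scene [1.092 0.237 1.22 ] [[-0.45, 0.78, -0.44], [0.89, 0.39, -0.23], [-0.01, -0.5, -0.87]] [[443.0, 0.0, 247.0], [0.0, 443.0, 194.0], [0.0, 0.0, 1.0]]
side [0.37  1.049 0.823] [[-0.99, -0.1, 0.13], [-0.16, 0.49, -0.85], [0.02, -0.86, -0.5]] [[453.0, 0.0, 253.0], [0.0, 453.0, 197.0], [0.0, 0.0, 1.0]]
wrist [0.65  0.069 0.383] [[1.0, 0.0, -0.0], [0.0, -0.97, -0.26], [-0.0, 0.26, -0.97]] [[278.0, 0.0, 257.0], [0.0, 278.0, 192.0], [0.0, 0.0, 1.0]]
{'time': 0.15, 'joints': array([ 15.07953688,  28.74238892, -24.45525981,  88.8783131 ,
        12.65045053,  65.22076593, -12.04899107]), 'joint_velocities': array([ 0.01678904, -0.10818274,  0.03913969, -0.192323  ,  0.01267332,
       -0.01051092, -0.06489401]), 'tau': array([-7.47210433e-03, -5.67105460e+01, -5.82536548e+00, -2.79454994e+01,
       -6.86119194e-02,  2.65310478e-02,  1.03786256e-04]), 'tcp_pos': array([ 6.49443865e-01, -2.41974891e-05,  2.25901836e-01]), 'tcp_rot': array([[-5.28374165e-05,  9.99998805e-01, -1.54485202e-03],
       [ 9.99999997e-01,  5.29297323e-05,  5.97162652e-05],
       [ 5.97979625e-05, -1.54484886e-03, -9.99998805e-01]]), 'contact_force': array([-0.5180147 ,  0.23106738, -0.02521796]), 'torque': array([ 0.00315006, -0.0026122 , -0.02620274]), 'grip_force': 0.0, 'opening': 0.9981106732083821}
```

View pics/scene0.png

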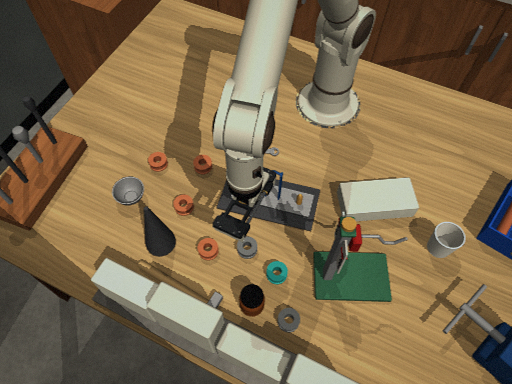

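View pics/side0.png

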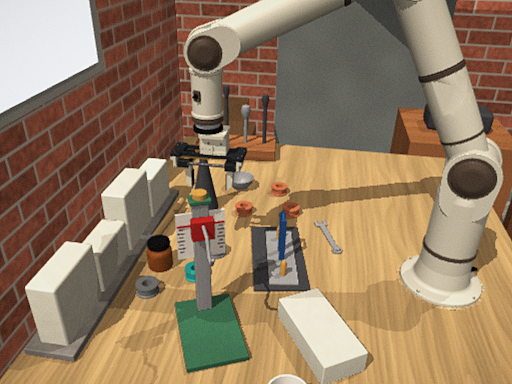

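Scene view: four copper bobbins at about (157,161), (203,162), (183,204) and (207,247). The look-alikes are grey (247,247), turquoise (277,272) and grey (288,318). The rack with its blue bail is at (280,190) on the slate, the green foot is at (352,276), and the hook at (365,238) points at the firebrick side. Next I'll measure these.

```bash
cat >> h.py <<'E'
def rect(p):
    r=cv2.minAreaRect((p[:,:2]*1000).astype(np.float32)); return np.round(r[0],0),np.round(r[1],0),round(r[2],1)
def hsv(d): return cv2.cvtColor(d['color'],cv2.COLOR_RGB2HSV)
def blobs(m,n=30):
    k,l,s,c=cv2.connectedComponentsWithStats(m.astype(np.uint8)); return [(l==i,s[i],c[i]) for i in range(1,k) if s[i][4]>=n]
E
python3 - <<'E'
from h import *
for n in ('scene','side'):
    d=dict(np.load(f'last_{n}.npz')); w=cloud(d); H=hsv(d); h,s,v=[H[...,i].astype(int) for i in range(3)]
    x,y,z=[w[...,i] for i in range(3)]
    ok=(x>0.25)&(x<1.1)&(abs(y)<.6)&(z<.4)
    print(n)
    for nm,m in dict(copper=((h<12)&(s>120)&(z>.01)&(z<.06)),green=((h>60)&(h<85)&(s>100)&(z<.03)),blue=((h>100)&(h<125)&(s>150)),red=(((h<5)|(h>174))&(s>180)&(z>.1)),turq=((h>82)&(h<98)&(s>120)),grey=((s<60)&(v<170)&(z>.02)&(z<.035))|False, dark=((s<80)&(v<75)&(z>-.005)&(z<.013))).items():
        for b,st,c in blobs(m&ok,25):
            p=w[b]; top=p[p[:,2]>np.nanpercentile(p[:,2],95)-.006]
            print(nm,st[4],np.round(c),'ctr',np.round(np.nanmedian(p,0),3),'z',np.round(np.nanpercentile(p[:,2],[2,98]),3),'top rect',rect(top))
E
```

```text
scene
copper 219 [157. 160.] ctr [ 0.502 -0.401  0.025] z [0.011 0.03 ] top rect (array([ 500., -402.]), array([57., 56.]), 47.6)
copper 223 [202. 163.] ctr [ 0.445 -0.264  0.025] z [0.012 0.031] top rect (array([ 445., -265.]), array([56., 55.]), 29.9)
copper 248 [183. 203.] ctr [ 0.602 -0.243  0.025] z [0.011 0.031] top rect (array([ 601., -242.]), array([58., 55.]), 33.7)
copper 279 [207. 247.] ctr [ 0.696 -0.103  0.026] z [0.014 0.032] top rect (array([ 696., -103.]), array([57., 57.]), 48.1)
copper 74 [253. 311.] ctr [0.81  0.102 0.046] z [0.014 0.059] top rect (array([804., 100.]), array([12., 43.]), 42.6)
green 2931 [354. 278.] ctr [0.591 0.315 0.014] z [0.009 0.019] top rect (array([585., 301.]), array([140., 207.]), 24.8)
blue 53 [279. 182.] ctr [0.449 0.011 0.116] z [0.023 0.156] top rect (array([446.,   2.]), array([23., 10.]), 88.9)
blue 85 [485. 229.] ctr [0.3   0.597 0.051] z [0.006 0.079] top rect (array([290., 598.]), array([ 6., 27.]), 81.4)
red 192 [356. 240.] ctr [0.619 0.267 0.289] z [0.252 0.294] top rect (array([601., 262.]), array([51., 21.]), 22.7)
turq 335 [2
[... 4290 characters left out ...]
34. 340.] ctr [0.957 0.414 0.021] z [0.02  0.027] top rect (array([957., 416.]), array([27., 20.]), 53.2)
grey 125 [338. 372.] ctr [0.28  0.386 0.027] z [0.021 0.035] top rect (array([280., 386.]), array([69.,  4.]), 32.3)
dark 54 [169. 207.] ctr [ 0.85  -0.215  0.009] z [0.002 0.013] top rect (array([ 851., -212.]), array([  6., 200.]), 0.8)
dark 1026 [278. 267.] ctr [0.469 0.056 0.007] z [0.003 0.011] top rect (array([455., -16.]), array([149., 305.]), 11.3)
dark 266 [108. 305.] ctr [0.85  0.271 0.009] z [0.003 0.013] top rect (array([850., 221.]), array([  5., 433.]), 0.1)
dark 30 [155. 291.] ctr [0.751 0.197 0.007] z [-0.001  0.013] top rect (array([753., 199.]), array([32.,  7.]), 74.3)
```

View pics/wrist0.png

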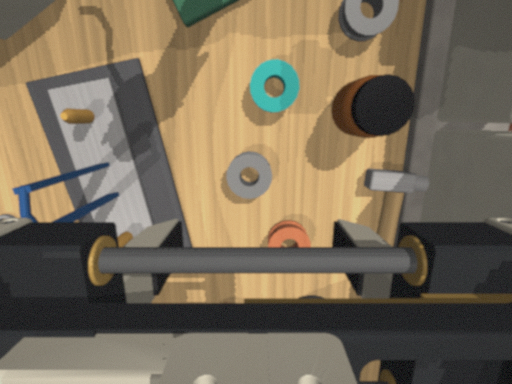

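Wrist view: the rack is at the left with blue bail legs (65,190)–(110,205), grey at (249,176), turquoise (274,86), jar (375,105), and a copper bobbin at (288,237). The slate is about (0.455,-0.016) at 11°, and the foot is about (0.583,0.301) with the hook on its +y side. I'll go above the bail and take a closer look.

```bash
python3 -m pendant '[[0,0,-0.034,-0.012,0],[0,0,-0.034,-0.012,0],[0,0,-0.034,-0.012,0],[0,0,-0.034,-0.012,0],[0,0,-0.034,-0.012,0],[0,-0.01,-0.034,-0.012,0],[0,0,0,0,0.172],[0,0,0,0,0.172],[0,0,0,0,0.172],[0,0,0,0,0.172]]' 20 | tail -c 600; python3 -m pendant '[[0,0,0,0,0.172],[0,0,0,0,0.172],[0,0,0,0,0.172],[0,0,0,0,0.172],[0,0,0,0,0]]' | tail -c 700
cat > lk.py <<'E'
from h import *
import sys
def rack(d):
    w=cloud(d);H=hsv(d);h,s,v=[H[...,i].astype(int) for i in range(3)]
    x,y,z=[w[...,i] for i in range(3)]; R=(x>.25)&(x<.75)&(abs(y)<.5)
    b=(h>100)&(h<125)&(s>130)&R
    p=w[b]; 
    if len(p)<20: return
    zt=np.nanpercentile(p[:,2],97); t=p[p[:,2]>zt-.012]
    print('bail n',len(p),'ztop',round(zt,3),'top mean',np.round(t.mean(0),3),'rect mm',rect(t))
def brass(d):
    w=cloud(d);H=hsv(d);h,s,v=[H[...,i].astype(int) for i in range(3)]
    x,y,z=[w[...,i] for i in range(3)]
    for m,st,c in blobs((h>14)&(h<28)&(s>130)&(z>.03)&(z<.2)&(x>.25)&(x<.75)&(abs(y)<.5),12):
        p=w[m]; t=p[p[:,2]>np.nanpercentile(p[:,2],90)-.006]; print('brass',st[4],np.round(c),'top',np.round(t.mean(0),3))
E
python3 - <<'E'
from lk import *
print({k:np.round(v,3).tolist() for k,v in manip.state().items() if k in('time','joints','tcp_pos','tcp_rot')})
for n in('wrist','side','scene'):
    d=cap(n,n+'1'); print(n); rack(d); brass(d)
E
```

```text
time: 1.4
tcp_pos: [0.4457, -0.01, 0.2986]
tcp_rot: [[0.639, 0.769, -0.0], [0.769, -0.639, -0.0], [-0.0, -0.0, -1.0]]
contact_force: [-0.1, 0.8, -0.1]
opening: 1.0
grip_force: 0.0
time: 2.02
tcp_pos: [0.4458, -0.0099, 0.2986]
tcp_rot: [[0.981, 0.195, -0.0], [0.195, -0.981, 0.0], [-0.0, -0.0, -1.0]]
contact_force: [0.4, 0.1, 0.4]
opening: 1.001
grip_force: 0.0
{'time': 2.025, 'joints': [21.997, 2.513, -24.764, 111.422, 1.147, 66.32, -81.95], 'tcp_pos': [0.446, -0.01, 0.299], 'tcp_rot': [[0.981, 0.195, -0.0], [0.195, -0.981, 0.0], [-0.0, -0.0, -1.0]]}
wrist
bail n 350 ztop 0.157 top mean [ 0.448 -0.013  0.16 ] rect mm (array([453.,   3.]), array([ 49., 123.]), 9.6)
brass 104 [203. 164.] top [0.433 0.07  0.057]
brass 105 [315. 166.] top [ 0.463 -0.095  0.057]
side
bail n 298 ztop 0.468 top mean [0.443 0.019 0.472] rect mm (array([447.,  18.]), array([21., 62.]), 88.6)
brass 17 [277. 230.] top [ 0.458 -0.034  0.076]
brass 57 [283. 266.] top [0.431 0.076 0.055]
scene
bail n 173 ztop 0.473 top mean [ 0.474 -0.001  0.487] rect mm (array([472.,   1.]), array([30., 67.]), 22.9)
brass 34 [246. 184.] top [ 0.465 -0.093  0.055]
brass 36 [299. 198.] top [0.436 0.073 0.055]
```

View pics/wrist1.png

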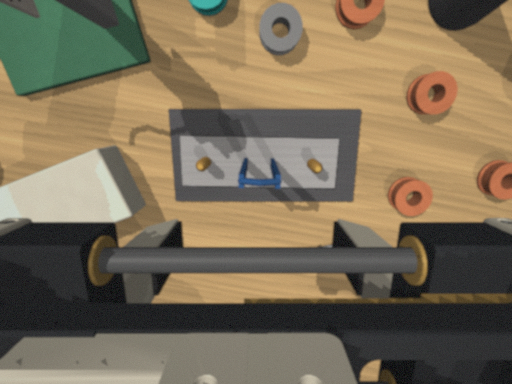

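Wrist view: the rack base with its bail at (260,180) and spindles at (203,164) and (315,166). Rack centre is about (0.449,-0.012), y axis at 100.2°. I'll descend and grip the bail.

```bash
python3 -m pendant '[[0,0.0016,0.0024,0.02,0.017],[0,0,0,0.03,0],[0,0,0,0.03,0],[0,0,0,0.03,0],[0,0,0,0.03,0],[0,0,0,0.02,0],[0,0,0,0.014,0],[0,0,0,0,0]]' 25 | tail -c 300
python3 -m pendant '[[120,0,0,0,0],[255,0,0,0,0],[255,0,0,0,0],[255,0,0,0,0],[255,0,0,0,0],[255,0,0,0,0],[255,0,0,0,0]]' | tail -c 300
python3 - <<'E'
from lk import *
d=cap('side','side2',(180,130,340,300),4); d=cap('wrist','wrist2')
for n in ('scene','side'):
    d=dict(np.load(f'last_{n}.npz')) if n=='side' else cap(n)
    w=cloud(d); x,y,z=[w[...,i] for i in range(3)]
    # stand frame guess
    o=np.array([.564,.342]); ux=np.array([.42,-.907])/np.hypot(.42,.907); uy=np.array([-ux[1],ux[0]])
    q=w[...,:2]-o; a=q@ux; b=q@uy
    m=(abs(b)<.09)&(a>-.07)&(a<.16)&(z>.2)&(z<.45)
    P=np.stack([a[m],b[m],z[m]],1)
    for lo in np.arange(-.07,.16,.01):
        s=P[(P[:,0]>=lo)&(P[:,0]<lo+.01)]
        if len(s)>2: print(n,round(lo*1000),len(s),'b',np.round(np.percentile(s[:,1],[5,50,95])*1000),'z',np.round(np.percentile(s[:,2],[5,50,95])*1000))
E
```

```text
time: 3.18
tcp_pos: [0.4474, -0.0119, 0.124]
tcp_rot: [[0.984, 0.178, -0.002], [0.178, -0.984, 0.0], [-0.002, -0.001, -1.0]]
contact_force: [0.3, -0.8, -0.2]
opening: 0.998
grip_force: 0.0
time: 4.05
tcp_pos: [0.4481, -0.012, 0.1249]
tcp_rot: [[0.984, 0.177, 0.0], [0.177, -0.984, 0.0], [0.0, 0.0, -1.0]]
contact_force: [-0.5, -0.3, 2.6]
opening: 0.518
grip_force: 25.0
scene -30 18 b [-3.  2.  4.] z [265. 270. 276.]
scene -20 24 b [-2.  2.  4.] z [246. 256. 265.]
scene -10 17 b [-2.  1.  4.] z [244. 247. 250.]
scene 0 16 b [-2.  2.  4.] z [243. 248. 250.]
scene 10 12 b [-1.  3.  4.] z [245. 250. 258.]
scene 20 12 b [0. 3. 4.] z [253. 264. 274.]
scene 30 14 b [0. 3. 4.] z [267. 279. 285.]
scene 40 14 b [-2.  1.  4.] z [279. 281. 284.]
scene 50 13 b [-1.  2.  5.] z [278. 282. 284.]
scene 60 14 b [-3.  2.  4.] z [277. 282. 284.]
scene 70 28 b [-11.   2.  23.] z [270. 283. 290.]
scene 80 117 b [-19.  12.  25.] z [251. 290. 294.]
scene 90 89 b [ 7. 22. 26.] z [249. 281. 325.]
scene 100 111 b [-11.  13.  23.] z [266. 330. 344.]
scene 110 320 b [-48.  23.  55.] z [209. 283. 343.]
scene 120 28
[... 245 characters left out ...]
0. 1. 2.] z [247. 248. 249.]
side 0 11 b [-3. -0.  2.] z [248. 249. 250.]
side 10 30 b [-5. -1.  2.] z [248. 254. 261.]
side 20 33 b [-5. -1.  2.] z [259. 268. 277.]
side 30 24 b [-5. -1.  2.] z [272. 278. 284.]
side 40 10 b [-5. -2.  1.] z [281. 283. 284.]
side 50 11 b [-4. -1.  2.] z [280. 283. 284.]
side 60 10 b [-5. -1.  1.] z [280. 282. 284.]
side 70 370 b [-24.   2.  21.] z [247. 271. 291.]
side 80 88 b [-25.   4.  23.] z [249. 292. 294.]
side 90 159 b [-22.   0.  22.] z [289. 325. 341.]
side 100 461 b [-20.   0.  20.] z [205. 302. 343.]
side 110 1039 b [-54.  21.  50.] z [205. 253. 330.]
side 120 42 b [-22.   0.  22.] z [329. 342. 344.]
side 130 5 b [-23.  -6.  11.] z [329. 331. 342.]
```

View pics/side2.png

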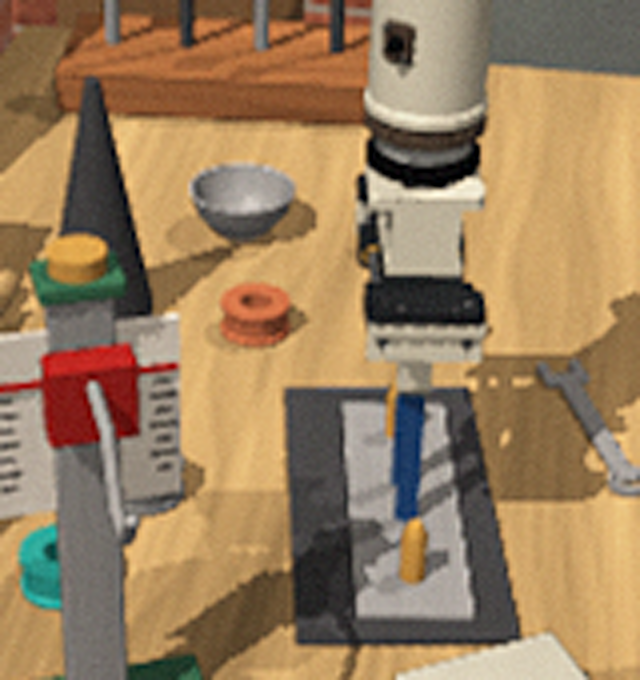

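Side crop: the gripper holds the bail legs (405,440), and the hook at (125,530) matches the guess: seat about (0.565,0.342,0.250), x axis at -65.2°. Next: lift, carry along +y, turn, and approach from the open side.

```bash
python3 -m pendant '[[255,0,0,-0.005,0],[255,0,0,-0.015,0],[255,0,0,-0.025,0],[255,0,0,-0.03,0],[255,0,0,-0.03,0],[255,0,0,-0.025,0],[255,0,0,-0.015,0],[255,0,0,0,0]]' 25 | tail -c 300
python3 -m pendant '[[255,0.003,-0.0165,0,0],[255,0.006,-0.033,0,0],[255,0.006,-0.033,0,0],[255,0.006,-0.033,0,0],[255,0.006,-0.033,0,0],[255,0.006,-0.033,0,0],[255,0.006,-0.033,0,0],[255,0.006,-0.033,0,0],[255,0.006,-0.033,0,0],[255,0.006,-0.033,0,0]]' | tail -c 300
python3 -m pendant '[[255,0.006,-0.033,0,0],[255,0.006,-0.033,0,0],[255,0.006,-0.033,0,0],[255,0.006,-0.033,0,0],[255,0.0025,-0.0185,0,0],[255,0,0,0,0],[255,0,0,0,-0.13],[255,0,0,0,-0.13],[255,0,0,0,-0.13],[255,0,0,0,-0.13],[255,0,0,0,-0.13],[255,0,0,0,-0.13]]' | tail -c 300
python3 -m pendant '[[255,0,0,0,-0.13],[255,0,0,0,-0.13],[255,0,0,0,-0.13],[255,0,0,0,-0.13],[255,0,0,0,-0.13],[255,0,0,0,-0.13],[255,0,0,0,-0.13],[255,0,0,0,-0.136],[255,0,0,0,0],[255,0,0,0,0]]' | tail -c 300
python3 - <<'E'
from lk import *
d=cap('side','side3',(80,60,400,300),2)
s=manip.state(); p=s['tcp_pos'];R=s['tcp_rot'];print(np.round(p,4),np.round(R,3).tolist(), np.degrees(np.arctan2(R[1,1],R[0,1])))
ux=np.array([.42,-.907,0])/np.hypot(.42,.907); seat=np.array([.565,.342,.25])
rack(d)
for a in(-.075,.002):
    t=seat+a*ux-[0,0,.25]; t[2]=p[2]; print(a,'tool delta',np.round(R.T@(t-p),4))
E
```

```text
time: 5.2
tcp_pos: [0.4486, -0.012, 0.2708]
tcp_rot: [[0.984, 0.177, 0.002], [0.177, -0.984, -0.0], [0.002, 0.001, -1.0]]
contact_force: [0.3, -0.9, -2.8]
opening: 0.521
grip_force: 25.0
time: 6.45
tcp_pos: [0.448, 0.3071, 0.2681]
tcp_rot: [[0.984, 0.177, -0.002], [0.177, -0.984, -0.001], [-0.003, 0.001, -1.0]]
contact_force: [0.2, -0.3, -3.4]
opening: 0.523
grip_force: 25.0
time: 7.95
tcp_pos: [0.449, 0.4572, 0.2693]
tcp_rot: [[0.573, 0.819, 0.0], [0.819, -0.573, -0.002], [-0.002, 0.002, -1.0]]
contact_force: [-0.8, -0.9, -2.0]
opening: 0.523
grip_force: 25.0
time: 9.2
tcp_pos: [0.4487, 0.4584, 0.2695]
tcp_rot: [[-0.416, 0.909, 0.0], [0.909, 0.416, -0.001], [-0.001, -0.0, -1.0]]
contact_force: [0.9, -0.6, -2.8]
opening: 0.526
grip_force: 25.0
[0.4485 0.4587 0.2696] [[-0.417, 0.909, 0.0], [0.909, 0.417, -0.001], [-0.001, 0.0, -1.0]] 24.64725835592874
bail n 682 ztop 0.44 top mean [0.451 0.48  0.442] rect mm (array([445., 475.]), array([72., 43.]), 10.1)
-0.075 tool delta [-0.0796  0.0569  0.0001]
0.002 tool delta [-1.566e-01  5.720e-02  1.000e-04]
```

View pics/side3.png

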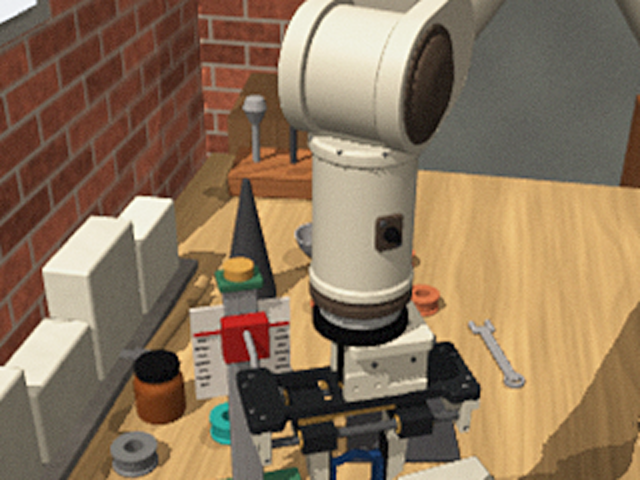

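```bash
python3 -m pendant '[[255,-0.005,0.004,0,0],[255,-0.012,0.009,0,0],[255,-0.015,0.011,0,0],[255,-0.015,0.011,0,0],[255,-0.015,0.011,0,0],[255,-0.012,0.008,0,0],[255,-0.006,0.003,0,0],[255,0,0,0,0],[255,0,0,0,0]]' | tail -c 300
python3 - <<'E'
from lk import *
d=cap('wrist','wrist4',(130,90,390,280),3)
s=manip.state(); p=s['tcp_pos'];R=s['tcp_rot']
for n in('wrist','scene'):
    d=cap(n) if n=='scene' else d
    q=(cloud(d)-p)@R
    x,y,z=[q[...,i] for i in range(3)]
    m=(abs(y)<.03)&(x<-.035)&(x>-.12)&(z>-.03)&(z<.04)
    P=q[m]
    for lo in np.arange(-.12,-.03,.01):
        t=P[(P[:,0]>=lo)&(P[:,0]<lo+.01)]
        if len(t)>2: print(n,round(lo*1000),len(t),'y',np.round(np.percentile(t[:,1],[5,50,95])*1000),'z',np.round(np.percentile(t[:,2],[5,50,95])*1000))
E
```

```text
time: 10.38
tcp_pos: [0.5325, 0.4115, 0.2699]
tcp_rot: [[-0.421, 0.907, -0.0], [0.907, 0.421, 0.0], [0.001, -0.0, -1.0]]
contact_force: [-0.5, -0.1, -2.9]
opening: 0.523
grip_force: 25.0
scene -120 14 y [-3.  1.  4.] z [-13. -12.  -7.]
scene -110 15 y [-1.  3.  4.] z [-8.  1.  9.]
scene -100 13 y [-2.  2.  5.] z [ 8. 15. 23.]
scene -90 14 y [-2.  1.  4.] z [19. 22. 26.]
scene -80 17 y [-4.  1.  3.] z [19. 24. 27.]
scene -70 19 y [-3.  0.  4.] z [12. 19. 23.]
scene -60 22 y [-4.  1.  4.] z [-3.  5. 14.]
scene -50 9 y [-4.  2.  3.] z [-6. -3.  1.]
```

View pics/wrist4.png

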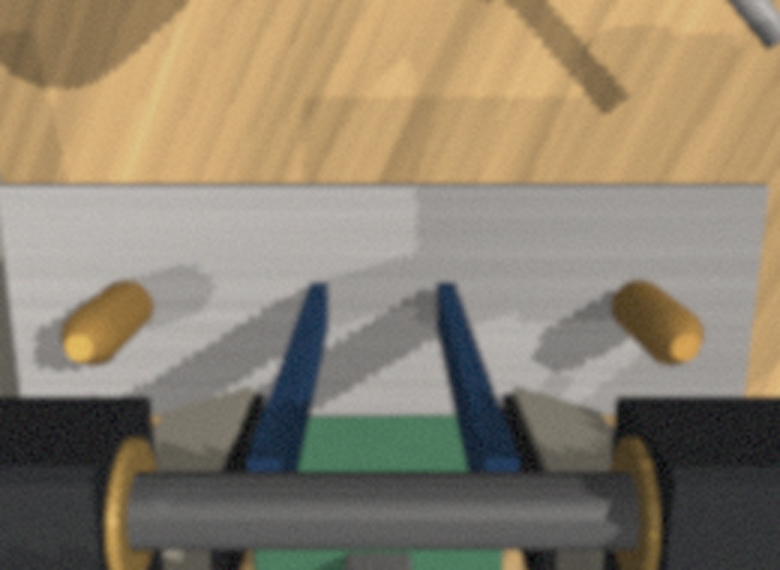

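Wrist crop: the rack hangs straight with legs at (290,400) and (475,400), and the hook is centred between them within 1–2 mm. Moving over the tip and easing down.

```bash
python3 -m pendant '[[255,-0.006,0.001,0,0],[255,-0.012,0,0,0],[255,-0.014,0,0,0],[255,-0.014,0,0,0],[255,-0.014,0,0,0],[255,-0.011,0,0,0],[255,-0.006,0,0,0],[255,0,0,0,0],[255,0,0,0,0]]' | tail -c 300
python3 -m pendant '[[255,0,0,0.005,0],[255,0,0,0.008,0],[255,0,0,0.008,0],[255,0,0,0.008,0],[255,0,0,0.006,0],[255,0,0,0.004,0],[255,0,0,0.002,0],[255,0,0,0,0],[255,0,0,0,0]]' | grep -E 'pos|force'
python3 -m pendant '[[255,0,0,0.002,0],[255,0,0,0.002,0],[255,0,0,0.002,0],[255,0,0,0.002,0],[255,0,0,0,0],[255,0,0,0,0]]' | grep -E 'pos|force'
python3 -m pendant '[[255,0,0,0.002,0],[255,0,0,0.002,0],[255,0,0,0.002,0],[255,0,0,0.002,0],[255,0,0,0,0],[255,0,0,0,0]]' | grep -E 'pos|force'
python3 - <<'E'
from lk import *
s=manip.state(); p=s['tcp_pos'];R=s['tcp_rot'];print(s['time'],p)
ux=np.array([.42,-.907,0])/np.hypot(.42,.907); print('a',(p-[.565,.342,0])@ux)
d=cap('side','side5',(150,150,330,300),4); w=cloud(d);H=hsv(d);h,ss,v=[H[...,i].astype(int) for i in range(3)]
m=((h<5)|(h>174))&(ss>180)&(w[...,2]>.15)&(abs(w[...,1]-.26)<.06); print('red z',np.nanpercentile(w[m][:,2],[3,97]))
E
```

```text
time: 11.6
tcp_pos: [0.5662, 0.342, 0.2698]
tcp_rot: [[-0.42, 0.907, -0.0], [0.907, 0.42, 0.001], [0.001, 0.0, -1.0]]
contact_force: [-0.2, -0.0, -2.3]
opening: 0.524
grip_force: 25.0
tcp_pos: [0.5668, 0.3414, 0.229]
contact_force: [0.2, 0.5, -2.6]
grip_force: 25.0
tcp_pos: [0.5666, 0.3413, 0.2208]
contact_force: [0.3, -0.4, -1.0]
grip_force: 25.0
tcp_pos: [0.5667, 0.3413, 0.2128]
contact_force: [-0.6, 0.4, 0.5]
grip_force: 25.0
14.225 [0.56666705 0.34132368 0.21281899]
a 0.0013142080852653005
red z [0.27758033 0.27978389]
```

View pics/side5.png

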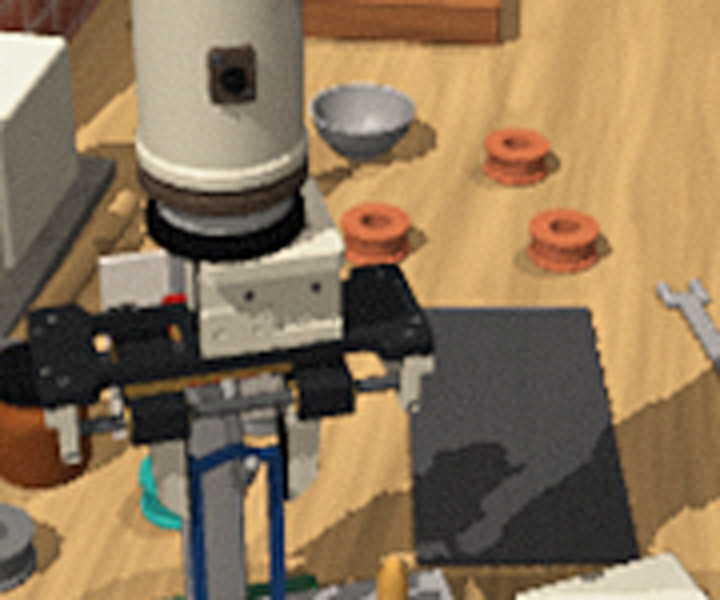

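Side crop: the bail sits on the hook at (250,465), and the pointer block is down about 15 mm with wrist load near 0. Releasing gently.

```bash
python3 -m pendant '[[255,0,0,0,0],[255,0,0,0,0],[125,0,0,0,0],[118,0,0,0,0],[110,0,0,0,0],[100,0,0,0,0],[80,0,0,0,0],[60,0,0,0,0],[30,0,0,0,0],[30,0,0,0,0],[30,0,0,0,0],[30,0,0,0,0]]' 4 | tail -c 150
python3 -m pendant '[[30,0,0,0,0],[30,0,0,0,0],[30,0,0,0,0],[30,0,0,0,0],[30,0,0,0,0],[30,0,0,0,0],[30,0,0,0,0],[30,0,0,0,0],[30,0,0,0,0],[30,0,0,0,0],[30,0,0,0,0],[30,0,0,0,0]]' | tail -c 150
cat > ptr.py <<'E'
from lk import *
def ptr():
    d=cap('side'); w=cloud(d);H=hsv(d);h,ss,v=[H[...,i].astype(int) for i in range(3)]
    m=((h<5)|(h>174))&(ss>180)&(w[...,2]>.15)&(abs(w[...,1]-.26)<.06); r=np.nonzero(m)
    print(manip.state()['time'],'red z',np.round(np.nanpercentile(w[m][:,2],[3,50,97]),4),'rows',r[0].mean().round(2), m.sum())
ptr()
E
python3 ptr.py
python3 -m pendant '[[30,0,0,0,0],[30,0,0,0,0],[30,0,0,0,0],[30,0,0,0,0],[30,0,0,0,0],[30,0,0,0,0],[30,0,0,0,0],[30,0,0,0,0],[30,0,0,0,0],[30,0,0,0,0],[30,0,0,0,0],[30,0,0,0,0]]' | tail -c 150
python3 ptr.py
python3 - <<'E'
from lk import *
d=cap('wrist','wrist6',(100,90,420,330),2); rack(d); d=cap('side','side6',(150,200,330,350),4); brass(d)
E
```

```text
0.3413, 0.2127]
tcp_rot: [[-0.42, 0.908, 0.0], [0.908, 0.42, 0.0], [0.0, 0.0, -1.0]]
contact_force: [0.2, -1.4, -0.6]
opening: 0.884
grip_force: 0.0
7, 0.3413, 0.2128]
tcp_rot: [[-0.42, 0.908, 0.0], [0.908, 0.42, 0.0], [0.0, 0.0, -1.0]]
contact_force: [0.6, 1.3, 0.5]
opening: 0.881
grip_force: 0.0
17.325 red z [0.2642 0.2739 0.2798] rows 228.78 18
3412, 0.2127]
tcp_rot: [[-0.42, 0.908, 0.0], [0.908, 0.42, -0.0], [-0.0, -0.0, -1.0]]
contact_force: [-0.2, -0.1, 0.4]
opening: 0.881
grip_force: 0.0
18.875 red z [0.2647 0.2774 0.2806] rows 228.59 17
bail n 1047 ztop 0.236 top mean [0.567 0.348 0.239] rect mm (array([573., 348.]), array([114.,  55.]), 31.3)
brass 120 [249. 298.] top [0.487 0.306 0.147]
brass 134 [172. 314.] top [0.64  0.377 0.14 ]
```

View pics/side6.png

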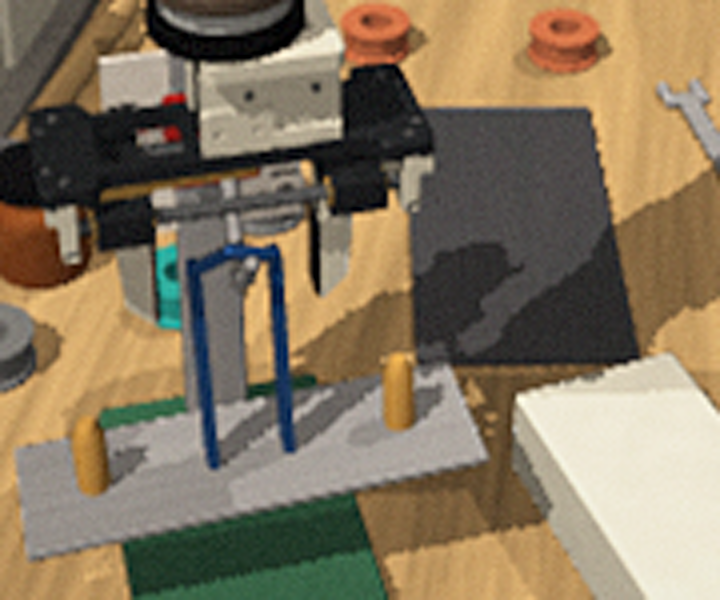

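Side crop: the rack hangs free from the hook at (245,265) with the fingers clear at (140,280) and (330,260). The pointer is steady at -15 mm. I'll wait longer and measure the bare slate meanwhile.

```bash
python3 -m pendant '[[30,0,0,0,0],[30,0,0,0,0],[30,0,0,0,0],[30,0,0,0,0],[30,0,0,0,0],[30,0,0,0,0],[30,0,0,0,0],[30,0,0,0,0],[30,0,0,0,0],[30,0,0,0,0],[30,0,0,0,0],[30,0,0,0,0]]' | tail -c 20
python3 ptr.py
python3 -m pendant '[[30,0,0,0,0],[30,0,0,0,0],[30,0,0,0,0],[30,0,0,0,0],[30,0,0,0,0],[30,0,0,0,0],[30,0,0,0,0],[30,0,0,0,0]]' | tail -c 20
python3 ptr.py
cat > scan.py <<'E'
from lk import *
for n in ('scene','side'):
    d=cap(n); w=cloud(d); H=hsv(d); h,s,v=[H[...,i].astype(int) for i in range(3)]
    x,y,z=[w[...,i] for i in range(3)]; ok=(x>0.25)&(x<.85)&(abs(y)<.6)
    for nm,m in dict(copper=((h<12)&(s>120)&(z>.005)&(z<.13)),dark=((s<80)&(v<85)&(z>-.005)&(z<.013)&(x<.6)&(abs(y)<.2))).items():
        for b,st,c in blobs(m&ok,60):
            p=w[b]; top=p[p[:,2]>np.nanpercentile(p[:,2],95)-.006] if nm=='copper' else p
            print(n,nm,st[4],np.round(c),'z',np.round(np.nanpercentile(p[:,2],[2,98]),3),'rect',rect(top))
E
python3 scan.py
```

```text
882
grip_force: 0.0
20.525 red z [0.2648 0.2776 0.279 ] rows 228.59 17
882
grip_force: 0.0
21.575 red z [0.2645 0.2774 0.28  ] rows 228.59 17
scene copper 243 [157. 160.] z [0.006 0.031] rect (array([ 501., -402.]), array([55., 54.]), 59.3)
scene copper 243 [202. 163.] z [0.006 0.031] rect (array([ 445., -265.]), array([59., 56.]), 74.2)
scene copper 269 [190. 200.] z [0.006 0.032] rect (array([ 580., -228.]), array([56., 57.]), 43.3)
scene copper 302 [207. 248.] z [0.006 0.031] rect (array([ 696., -103.]), array([59., 55.]), 29.8)
scene copper 111 [252. 309.] z [0.011 0.076] rect (array([801.,  93.]), array([19., 56.]), 30.6)
scene dark 3949 [269. 199.] z [0.001 0.011] rect (array([458., -17.]), array([156., 300.]), 10.8)
side copper 168 [279. 188.] z [0.007 0.031] rect (array([ 496., -399.]), array([55., 58.]), 10.3)
side copper 207 [290. 209.] z [0.006 0.03 ] rect (array([ 439., -263.]), array([55., 60.]), 11.5)
side copper 196 [249. 210.] z [0.006 0.03 ] rect (array([ 575., -229.]), array([57., 57.]), 29.5)
side copper 246 [156. 261.] z [0.006 0.073] rect (array([786., 110.]), array([11., 37.]), 75.7)
side dark 3046 [279. 261.] z [0.003 0.011] rect (array([454., -21.]), array([151., 311.]), 10.8)
```

One bobbin has been knocked, and now lies at about (0.578,-0.229). Slate centre is about (0.456,-0.018), yaw 10.8°. Re-gripping and taking the rack back down.

```bash
python3 -m pendant '[[80,0,0,0,0],[110,0,0,0,0],[130,0,0,0,0],[255,0,0,0,0],[255,0,0,0,0],[255,0,0,0,0],[255,0,0,-0.003,0],[255,0,0,-0.004,0],[255,0,0,-0.004,0],[255,0,0,-0.006,0],[255,0,0,-0.008,0]]' 25 | tail -c 150
python3 -m pendant '[[255,0,0,-0.012,0],[255,0,0,-0.012,0],[255,0,0,-0.006,0],[255,0,0,-0.003,0],[255,0,0,0,0],[255,0,0,0,0]]' | tail -c 300
python3 -m pendant '[[255,0.006,0,0,0],[255,0.012,0,0,0],[255,0.015,0,0,0],[255,0.02,0,0,0],[255,0.02,0,0,0],[255,0.02,-0.01,0,0],[255,0.02,-0.02,0,0],[255,0.02,-0.02,0,0],[255,0.015,-0.007,0,0],[255,0.005,0,0,0],[255,0,0,0,0]]' | tail -c 300
python3 -m pendant '[[255,0,0,0,0.13],[255,0,0,0,0.13],[255,0,0,0,0.13],[255,0,0,0,0.13],[255,0,0,0,0.13],[255,0,0,0,0.13],[255,0,0,0,0.13],[255,0,0,0,0.13],[255,0,0,0,0.13],[255,0,0,0,0.13],[255,0,0,0,0.13],[255,0,0,0,0.13]]' | tail -c 300
python3 -m pendant '[[255,0,0,0,0.13],[255,0,0,0,0.125],[255,0,0,0,0],[255,0,0,0,0]]' | tail -c 300
cat > to.py <<'E'
from h import *
import sys
def to(x,y,z,yaw):  # yaw = world angle of tool y, deg
    s=manip.state();p=s['tcp_pos'];R=s['tcp_rot']
    d=R.T@(np.array([x,y,z])-p); a=np.degrees(np.arctan2(R[1,1],R[0,1]))
    print('t',round(s['time'],1),'now',np.round(p,4),'yaw',round(a,1),'j7',round(s['joints'][6],1),'tool delta',np.round(d,4),'twist rad',np.round(np.radians((a-yaw+180)%360-180),3))
if __name__=='__main__': to(*map(float,sys.argv[1:5]))
E
python3 to.py .456 -.018 .27 -79.2
```

```text
1, 0.238]
tcp_rot: [[-0.419, 0.908, -0.0], [0.908, 0.419, -0.0], [-0.0, -0.0, -1.0]]
contact_force: [-0.3, 0.3, -2.9]
opening: 0.525
grip_force: 24.9
time: 23.8
tcp_pos: [0.5665, 0.341, 0.2702]
tcp_rot: [[-0.42, 0.908, -0.001], [0.908, 0.42, -0.0], [-0.0, -0.001, -1.0]]
contact_force: [-0.2, 0.0, -2.4]
opening: 0.526
grip_force: 24.9
time: 25.18
tcp_pos: [0.4515, 0.4564, 0.2707]
tcp_rot: [[-0.419, 0.908, 0.001], [0.908, 0.419, 0.0], [-0.0, 0.0, -1.0]]
contact_force: [0.4, -0.7, -2.7]
opening: 0.528
grip_force: 24.9
time: 26.68
tcp_pos: [0.4523, 0.4553, 0.2705]
tcp_rot: [[0.906, 0.424, 0.0], [0.424, -0.906, -0.0], [-0.0, 0.001, -1.0]]
contact_force: [0.5, -0.5, -2.8]
opening: 0.53
grip_force: 24.9
time: 27.18
tcp_pos: [0.4513, 0.4558, 0.2706]
tcp_rot: [[0.982, 0.189, -0.0], [0.189, -0.982, -0.0], [-0.0, 0.0, -1.0]]
contact_force: [0.4, 0.4, -3.5]
opening: 0.528
grip_force: 24.9
t 27.2 now [0.4513 0.4558 0.2706] yaw -79.1 j7 -140.5 tool delta [-0.0851  0.4662  0.0007] twist rad 0.002
```

```bash
python3 -m pendant '[[255,-0.003,0.0165,0,0],[255,-0.006,0.033,0,0],[255,-0.006,0.033,0,0],[255,-0.006,0.033,0,0],[255,-0.006,0.033,0,0],[255,-0.006,0.033,0,0],[255,-0.006,0.033,0,0],[255,-0.006,0.033,0,0],[255,-0.006,0.033,0,0],[255,-0.006,0.033,0,0],[255,-0.006,0.033,0,0],[255,-0.006,0.033,0,0]]' | tail -c 300
python3 -m pendant '[[255,-0.006,0.033,0,0],[255,-0.006,0.033,0,0],[255,-0.004,0.0207,0,0],[255,0,0,0.01,0],[255,0,0,0.025,0],[255,0,0,0.03,0],[255,0,0,0.03,0],[255,0,0,0.025,0],[255,0,0,0.01,0],[255,0,0,0.006,0],[255,0,0,0,0],[255,0,0,0,0]]' | tail -c 300; python3 to.py .456 -.018 .127 -79.2
```

```text
time: 28.68
tcp_pos: [0.4535, 0.0684, 0.2708]
tcp_rot: [[0.982, 0.188, 0.0], [0.188, -0.982, -0.001], [0.0, 0.001, -1.0]]
contact_force: [0.7, 0.2, -1.9]
opening: 0.525
grip_force: 24.9
time: 30.18
tcp_pos: [0.4554, -0.0176, 0.1355]
tcp_rot: [[0.982, 0.188, 0.001], [0.188, -0.982, -0.0], [0.001, 0.0, -1.0]]
contact_force: [0.2, -0.1, -2.3]
opening: 0.523
grip_force: 24.9
t 30.2 now [ 0.4554 -0.0176  0.1355] yaw -79.2 j7 -89.5 tool delta [0.0005 0.0005 0.0085] twist rad 0.0
```

```bash
for i in 1 2; do python3 -m pendant '[[255,0,0,0.002,0],[255,0,0,0.002,0],[255,0,0,0,0],[255,0,0,0,0]]' | grep -E 'pos|contact'; done
python3 -m pendant '[[255,0,0,0.002,0],[255,0,0,0.001,0],[255,0,0,0,0],[255,0,0,0,0]]' | grep -E 'pos|contact'
```

```text
tcp_pos: [0.4547, -0.0176, 0.1307]
contact_force: [0.7, 0.7, -3.1]
tcp_pos: [0.4552, -0.0175, 0.127]
contact_force: [-0.4, 2.5, 2.0]
tcp_pos: [0.4554, -0.0166, 0.1243]
contact_force: [-0.2, 5.3, 5.5]
```

```bash
python3 -m pendant '[[125,0,0,0,0],[110,0,0,0,0],[60,0,0,0,0],[0,0,0,0,0],[0,0,0,-0.01,0],[0,0,0,-0.03,0],[0,0,0,-0.04,0],[0,0,0,-0.04,0],[0,0,0,-0.04,0],[0,0,0,-0.02,0],[0,0,0,0,0]]' | tail -c 200
python3 - <<'E'
from lk import *
for n in('wrist','scene','side'):
    d=cap(n,n+'7'); print(n); rack(d); brass(d)
E
python3 scan.py; python3 to.py .578 -.229 .20 10.8
```

```text
time: 33.05
tcp_pos: [0.4558, -0.0177, 0.3057]
tcp_rot: [[0.982, 0.187, 0.004], [0.187, -0.982, -0.001], [0.004, 0.002, -1.0]]
contact_force: [-0.3, -0.6, -1.1]
opening: 0.997
grip_force: 0.0
wrist
bail n 329 ztop 0.383 top mean [ 0.47  -0.018  0.393] rect mm (array([470., -23.]), array([117.,  32.]), 84.5)
brass 96 [201. 166.] top [0.44  0.064 0.057]
brass 95 [311. 167.] top [ 0.47  -0.1    0.057]
scene
bail n 157 ztop 0.48 top mean [ 0.485 -0.017  0.488] rect mm (array([485., -12.]), array([18., 67.]), 0.1)
brass 32 [243. 186.] top [ 0.473 -0.098  0.054]
brass 33 [297. 199.] top [0.444 0.069 0.056]
side
bail n 308 ztop 0.477 top mean [0.457 0.008 0.488] rect mm (array([455.,   4.]), array([43., 72.]), 83.4)
brass 15 [275. 229.] top [ 0.465 -0.038  0.097]
brass 57 [281. 265.] top [0.437 0.071 0.056]
scene copper 239 [157. 160.] z [0.006 0.031] rect (array([ 500., -402.]), array([57., 56.]), 75.8)
scene copper 244 [202. 163.] z [0.006 0.03 ] rect (array([ 444., -266.]), array([56., 58.]), 65.5)
scene copper 267 [190. 200.] z [0.006 0.03 ] rect (array([ 580., -230.]), array([57., 56.]
[... 287 characters left out ...]
 298.]), 11.2)
scene dark 79 [271. 182.] z [0.001 0.011] rect (array([401., -38.]), array([33., 33.]), 17.0)
side copper 173 [278. 189.] z [0.005 0.03 ] rect (array([ 496., -402.]), array([55., 63.]), 5.7)
side copper 204 [290. 209.] z [0.006 0.03 ] rect (array([ 439., -263.]), array([58., 58.]), 78.1)
side copper 206 [249. 211.] z [0.006 0.03 ] rect (array([ 577., -230.]), array([55., 62.]), 26.4)
side copper 323 [159. 260.] z [0.007 0.072] rect (array([775., 104.]), array([52., 19.]), 10.9)
side dark 1652 [278. 263.] z [0.003 0.011] rect (array([454., -19.]), array([151., 308.]), 11.2)
t 33.3 now [ 0.4539 -0.0177  0.3025] yaw -79.2 j7 -81.9 tool delta [0.0824 0.231  0.1021] twist rad -1.57
```

```bash
python3 -m pendant '[[0,0.0103,0.0289,0.006,0],[0,0.0103,0.0289,0.006,0],[0,0.0103,0.0289,0.006,0],[0,0.0103,0.0289,0.006,0],[0,0.0103,0.0289,0.006,0],[0,0.0103,0.0289,0.006,0],[0,0.0103,0.0289,0.006,0],[0,0.0103,0.0289,0.006,0],[0,0,0,0,-0.157],[0,0,0,0,-0.157]]' 15| tail -c 10
python3 -m pendant '[[0,0,0,0,-0.157],[0,0,0,0,-0.157],[0,0,0,0,-0.157],[0,0,0,0,-0.157],[0,0,0,0,-0.157],[0,0,0,0,-0.157],[0,0,0,0,-0.157],[0,0,0,0,-0.157],[0,0,0,0,0],[0,0,0,0,0]]' | tail -c 200
cat > bob.py <<'E'
from to import *
def bob(save=None):
    d=cap('wrist',save); w=cloud(d); H=hsv(d); h,s,v=[H[...,i].astype(int) for i in range(3)]; z=w[...,2]
    for b,st,c in blobs((h<12)&(s>120)&(z>.005)&(z<.15),150):
        # outer rim circle from the top-face contour, cast on the measured top plane
        p=w[b]; zt=np.nanpercentile(p[:,2],90); cs=cv2.findContours((b&(z>zt-.006)).astype(np.uint8),cv2.RETR_EXTERNAL,cv2.CHAIN_APPROX_NONE)[0]
        q=np.array([ray(d,u,v,zt)[:2] for u,v in max(cs,key=len)[:,0]]); (x,y),r=cv2.minEnclosingCircle((q*1000).astype(np.float32))
        t=p[p[:,2]>zt-.006]; print('wrist bobbin px',np.round(c),'ztop',round(zt,3),'circle mm',round(x,1),round(y,1),round(r,1),'rect',rect(t))
if __name__=='__main__': bob(sys.argv[5] if len(sys.argv)>5 else None); to(*map(float,sys.argv[1:5]))
E
python3 bob.py .578 -.23 .005 10.8 wrist8
```

```text
orce: 0.0
time: 35.8
tcp_pos: [0.5788, -0.2292, 0.255]
tcp_rot: [[-0.184, 0.983, -0.001], [0.983, 0.184, 0.001], [0.001, -0.001, -1.0]]
contact_force: [-0.7, 0.1, 0.2]
opening: 1.002
grip_force: 0.0
wrist bobbin px [360.  92.] ztop 0.028 circle mm 693.2 -106.0 29.8 rect (array([ 693., -105.]), array([59., 58.]), 59.5)
wrist bobbin px [255. 169.] ztop 0.028 circle mm 577.3 -231.5 29.8 rect (array([ 577., -232.]), array([58., 59.]), 9.0)
wrist bobbin px [158. 176.] ztop 0.028 circle mm 442.4 -267.0 30.3 rect (array([ 442., -267.]), array([60., 58.]), 53.8)
wrist bobbin px [185. 279.] ztop 0.028 circle mm 500.7 -416.1 26.1 rect (array([ 502., -423.]), array([52., 21.]), 11.2)
t 35.9 now [ 0.5789 -0.2292  0.2552] yaw 10.6 j7 16.4 tool delta [-0.0008 -0.0009  0.2502] twist rad -0.003
```

View pics/wrist8.png

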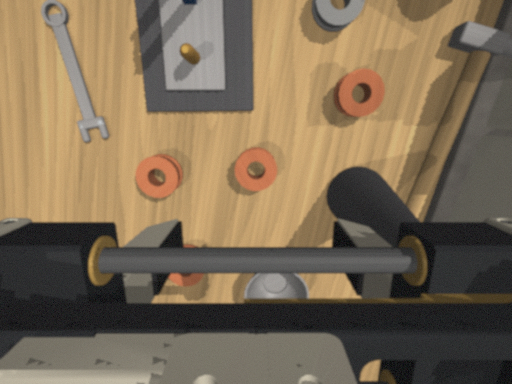

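Wrist view: the target copper bobbin is at (255,169). The other copper ones are at (360,92), (158,176) and (185,279), and the grey one at (338,5) is not meant. Descending and grasping.

```bash
python3 -c "
from lk import *
brass(dict(np.load('last_wrist.npz')))"
python3 -m pendant '[[0,-0.002,-0.002,0.02,0],[0,0,0,0.04,0],[0,0,0,0.04,0],[0,0,0,0.04,0],[0,0,0,0.04,0],[0,0,0,0.04,0],[0,0,0,0.02,0],[0,0,0,0.01,0],[0,0,0,0,0]]' 20| tail -c 250
python3 -m pendant '[[80,0,0,0,0],[255,0,0,0,0],[255,0,0,0,0],[255,0,0,0,0],[255,0,0,0,0],[255,0,0,-0.01,0],[255,0,0,-0.03,0],[255,0,0,-0.04,0],[255,0,0,-0.04,0],[255,0,0,-0.02,0],[255,0,0,0,0]]' | tail -c 250; python3 to.py .4708 -.100 .14 10.4
```

```text
brass 196 [189.  53.] top [ 0.471 -0.103  0.057]
time: 36.98
tcp_pos: [0.5776, -0.2315, 0.0057]
tcp_rot: [[-0.187, 0.982, 0.0], [0.982, 0.187, 0.0], [0.0, 0.0, -1.0]]
contact_force: [0.3, 0.1, 0.3]
opening: 1.003
grip_force: 0.0
time: 38.35
tcp_pos: [0.5784, -0.2319, 0.147]
tcp_rot: [[-0.187, 0.982, 0.003], [0.982, 0.187, -0.001], [-0.002, 0.002, -1.0]]
contact_force: [0.2, -0.3, -1.4]
opening: 0.643
grip_force: 20.0
t 38.4 now [ 0.5784 -0.2319  0.147 ] yaw 10.8 j7 13.1 tool delta [ 0.1497 -0.081   0.0066] twist rad 0.006
```

```bash
python3 -m pendant '[[255,0.01,-0.006,0,0],[255,0.024,-0.013,0,0],[255,0.028,-0.015,0,0],[255,0.028,-0.015,0,0],[255,0.028,-0.015,0,0],[255,0.02,-0.011,0,0],[255,0.01,-0.006,0,0],[255,0,0,0,0],[255,0,0,0,0]]' | tail -c 250; python3 to.py .471 -.101 .03 10.4
python3 - <<'E'
from lk import *
d=cap('scene','scene9',(180,130,340,250),4); brass(d); cap('wrist','wrist9',(120,60,400,260),2)
E
```

```text
time: 39.48
tcp_pos: [0.4707, -0.1021, 0.1455]
tcp_rot: [[-0.186, 0.983, 0.0], [0.983, 0.186, 0.0], [-0.0, 0.0, -1.0]]
contact_force: [0.4, 0.4, -0.9]
opening: 0.643
grip_force: 20.0
t 39.5 now [ 0.4707 -0.1021  0.1455] yaw 10.7 j7 4.4 tool delta [0.001  0.0005 0.1155] twist rad 0.006
brass 29 [243. 186.] top [ 0.475 -0.098  0.057]
brass 33 [297. 199.] top [0.443 0.067 0.055]
```

View pics/wrist9.png

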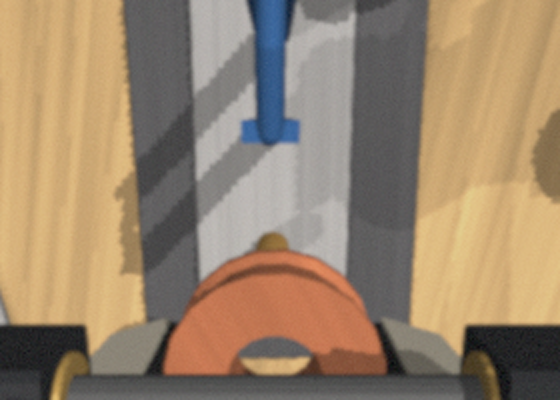

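Wrist crop: the bobbin is held level at (275,330), with the spindle tip at (273,240) on its centre line. Lowering.

```bash
python3 -m pendant '[[255,0.001,0.0005,0.01,0.006],[255,0,0,0.025,0],[255,0,0,0.025,0],[255,0,0,0.015,0],[255,0,0,0.008,0],[255,0,0,0.008,0],[255,0,0,0.008,0],[255,0,0,0,0]]' | tail -c 250
python3 -m pendant '[[255,0,0,0.006,0],[255,0,0,0.006,0],[255,0,0,0.004,0],[255,0,0,0,0],[255,0,0,0,0]]' | tail -c 250
```

```text
time: 40.58
tcp_pos: [0.4703, -0.1003, 0.0464]
tcp_rot: [[-0.181, 0.983, -0.001], [0.983, 0.181, 0.0], [0.0, -0.001, -1.0]]
contact_force: [-1.0, -0.5, -1.5]
opening: 0.647
grip_force: 20.0
time: 41.2
tcp_pos: [0.4706, -0.1002, 0.0308]
tcp_rot: [[-0.181, 0.983, 0.0], [0.983, 0.181, 0.0], [0.0, 0.0, -1.0]]
contact_force: [-0.3, 0.5, -1.0]
opening: 0.645
grip_force: 20.0
```

```bash
python3 -m pendant '[[120,0,0,0,0],[60,0,0,0,0],[0,0,0,0,0],[0,0,0,0,0],[0,0,0,-0.01,0],[0,0,0,-0.03,0],[0,0,0,-0.04,0],[0,0,0,-0.05,0],[0,0,0,-0.05,0],[0,0,0,-0.02,0],[0,0,0,0,0]]' | tail -c 250; python3 to.py .4424 -.267 .2 10.4; python3 bob.py .4424 -.267 .2 10.4
```

```text
time: 42.58
tcp_pos: [0.4717, -0.1005, 0.2329]
tcp_rot: [[-0.181, 0.983, 0.004], [0.983, 0.181, -0.002], [-0.003, 0.003, -1.0]]
contact_force: [0.0, -0.4, 0.0]
opening: 0.999
grip_force: 0.0
t 42.6 now [ 0.4717 -0.1005  0.2329] yaw 10.4 j7 9.6 tool delta [-0.1583 -0.0591  0.0331] twist rad 0.0
wrist bobbin px [255. 171.] ztop 0.042 circle mm 470.4 -99.3 29.5 rect (array([ 470., -100.]), array([57., 58.]), 29.7)
wrist bobbin px [413. 201.] ztop 0.028 circle mm 692.2 -104.7 30.1 rect (array([ 693., -104.]), array([58., 56.]), 12.3)
wrist bobbin px [216. 283.] ztop 0.028 circle mm 441.6 -266.9 29.0 rect (array([ 443., -278.]), array([57., 33.]), 10.2)
t 42.6 now [ 0.4707 -0.1005  0.2314] yaw 10.4 j7 9.6 tool delta [-0.1586 -0.058   0.0315] twist rad 0.0
```

Bobbin 1 is seated (top at 42 mm). Next one.

```bash
python3 -m pendant '[[0,-0.02,-0.007,0,0],[0,-0.035,-0.013,0.005,0],[0,-0.035,-0.013,0.005,0],[0,-0.035,-0.013,0.005,0],[0,-0.022,-0.009,0.005,0],[0,-0.011,-0.003,0,0],[0,0,0,0,0],[0,0,0,0,0]]' | tail -c 10; python3 bob.py .442 -.267 .005 10.4
```

```text
orce: 0.0
wrist bobbin px [310.  32.] ztop 0.042 circle mm 470.0 -101.1 29.7 rect (array([ 470., -101.]), array([59., 57.]), 66.2)
wrist bobbin px [489.  81.] ztop 0.028 circle mm 691.3 -106.5 30.2 rect (array([ 687., -109.]), array([45., 58.]), 24.7)
wrist bobbin px [255. 176.] ztop 0.028 circle mm 441.1 -267.0 29.9 rect (array([ 441., -267.]), array([58., 59.]), 9.3)
wrist bobbin px [277. 285.] ztop 0.028 circle mm 497.1 -405.1 29.2 rect (array([ 499., -415.]), array([58., 38.]), 11.2)
t 43.7 now [ 0.4426 -0.2647  0.2108] yaw 10.6 j7 27.3 tool delta [-0.0023 -0.0011  0.2058] twist rad 0.003
```

```bash
python3 -m pendant '[[0,-0.002,-0.0015,0.015,0],[0,0,0,0.035,0],[0,0,0,0.04,0],[0,0,0,0.04,0],[0,0,0,0.04,0],[0,0,0,0.025,0],[0,0,0,0.0108,0],[0,0,0,0,0]]' 20| grep pos
python3 -m pendant '[[80,0,0,0,0],[255,0,0,0,0],[255,0,0,0,0],[255,0,0,0,0],[255,0,0,0,0],[255,0,0,-0.01,0],[255,0,0,-0.03,0],[255,0,0,-0.04,0],[255,0,0,-0.04,0],[255,0,0,-0.02,0],[255,0,0,0,0]]' | tail -c 250; python3 to.py .4705 -.1005 .145 10.4
```

```text
tcp_pos: [0.4407, -0.2677, 0.0043]
time: 46.05
tcp_pos: [0.442, -0.269, 0.1466]
tcp_rot: [[-0.181, 0.983, 0.003], [0.983, 0.181, -0.002], [-0.003, 0.002, -1.0]]
contact_force: [-0.1, -0.5, -1.6]
opening: 0.655
grip_force: 20.0
t 46.0 now [ 0.442  -0.269   0.1466] yaw 10.4 j7 23.7 tool delta [0.1606 0.0585 0.0013] twist rad 0.0
```

```bash
python3 -m pendant '[[255,0.01,0.004,0,0],[255,0.026,0.009,0,0],[255,0.03,0.011,0,0],[255,0.03,0.011,0,0],[255,0.03,0.011,0,0],[255,0.024,0.009,0,0],[255,0.01,0.003,0,0],[255,0,0,0,0],[255,0,0,0,0]]' | grep pos; python3 to.py .4705 -.1005 .069 10.4
```

```text
tcp_pos: [0.4686, -0.1016, 0.1445]
t 47.2 now [ 0.4686 -0.1016  0.1445] yaw 10.4 j7 4.1 tool delta [0.0007 0.0021 0.0755] twist rad -0.001
```

```bash
python3 -m pendant '[[255,0.0005,0.002,0.01,0],[255,0,0,0.025,0],[255,0,0,0.025,0],[255,0,0,0.014,0],[255,0,0,0,0],[255,0,0,0.004,0],[255,0,0,0.004,0],[255,0,0,0.004,0],[255,0,0,0.004,0],[255,0,0,0.004,0],[255,0,0,0,0],[255,0,0,0,0]]' | tail -c 250
```

```text
time: 48.68
tcp_pos: [0.471, -0.0996, 0.0509]
tcp_rot: [[-0.181, 0.983, -0.0], [0.983, 0.181, 0.0], [0.0, 0.0, -1.0]]
contact_force: [-0.0, 0.0, -1.2]
opening: 0.652
grip_force: 20.0
```

```bash
python3 -m pendant '[[120,0,0,0,0],[60,0,0,0,0],[0,0,0,0,0],[0,0,0,0,0],[0,0,0,-0.01,0],[0,0,0,-0.03,0],[0,0,0,-0.04,0],[0,0,0,-0.05,0],[0,0,0,-0.04,0],[0,0,0,-0.01,0],[0,0,0,0,0]]' | tail -c 10; python3 bob.py .499 -.402 .22 10.4
```

```text
orce: 0.0
wrist bobbin px [257. 175.] ztop 0.07 circle mm 471.0 -97.9 29.8 rect (array([471., -98.]), array([56., 58.]), 9.1)
wrist bobbin px [414. 202.] ztop 0.028 circle mm 692.2 -105.2 30.5 rect (array([ 693., -103.]), array([59., 54.]), 10.0)
t 50.1 now [ 0.4703 -0.0998  0.2303] yaw 10.4 j7 9.6 tool delta [-0.3024 -0.0264  0.0103] twist rad 0.0
```

Two are stacked on the right spindle (top at 70 mm). Going for the third.

```bash
python3 -m pendant '[[0,-0.015,-0.001,0,0],[0,-0.035,-0.003,0,0],[0,-0.04,-0.004,0,0],[0,-0.04,-0.004,0,0],[0,-0.04,-0.004,0,0],[0,-0.04,-0.004,0,0],[0,-0.04,-0.003,0,0],[0,-0.03,-0.002,0.005,0],[0,-0.0224,-0.001,0.005,0],[0,0,0,0,0],[0,0,0,0,0]]' | tail -c 10; python3 bob.py .499 -.402 .005 10.4
```

```text
orce: 0.0
wrist bobbin px [254. 176.] ztop 0.028 circle mm 497.3 -404.5 29.8 rect (array([ 497., -405.]), array([58., 58.]), 21.7)
t 51.5 now [ 0.5002 -0.4003  0.2204] yaw 10.5 j7 33.4 tool delta [-0.0017 -0.0014  0.2154] twist rad 0.002
```

```bash
python3 -m pendant '[[0,-0.0036,-0.0034,0.015,0],[0,0,0,0.035,0],[0,0,0,0.04,0],[0,0,0,0.04,0],[0,0,0,0.04,0],[0,0,0,0.03,0],[0,0,0,0.0154,0],[0,0,0,0,0]]' 20| grep pos
python3 -m pendant '[[80,0,0,0,0],[255,0,0,0,0],[255,0,0,0,0],[255,0,0,0,0],[255,0,0,0,0],[255,0,0,-0.01,0],[255,0,0,-0.03,0],[255,0,0,-0.05,0],[255,0,0,-0.05,0],[255,0,0,-0.05,0],[255,0,0,-0.02,0],[255,0,0,0,0]]' | tail -c 250; python3 to.py .6 -.1 .215 10.4;  python3 to.py .4402 .067 .215 10.4
```

```text
tcp_pos: [0.4967, -0.4051, 0.0044]
time: 54.02
tcp_pos: [0.498, -0.4063, 0.2167]
tcp_rot: [[-0.181, 0.983, 0.002], [0.983, 0.181, -0.002], [-0.002, 0.001, -1.0]]
contact_force: [-0.4, 0.3, -1.4]
opening: 0.66
grip_force: 20.0
t 54.0 now [ 0.498  -0.4063  0.2167] yaw 10.4 j7 33.6 tool delta [0.2828 0.1558 0.0013] twist rad 0.0
t 54.0 now [ 0.498  -0.4063  0.2167] yaw 10.4 j7 33.6 tool delta [0.476  0.0288 0.0008] twist rad 0.0
```

```bash
python3 -m pendant '[[255,0.014,0.001,0,0],[255,0.03,0.002,0,0],[255,0.04,0.0025,0,0],[255,0.042,0.0025,0,0],[255,0.042,0.0025,0,0],[255,0.042,0.0025,0,0],[255,0.042,0.0025,0,0],[255,0.042,0.0025,0,0],[255,0.042,0.0025,0,0],[255,0.042,0.0025,0,0],[255,0.04,0.0025,0,0]]' | grep pos
python3 -m pendant '[[255,0.03,0.002,0,0],[255,0.018,0.001,0,0],[255,0.01,0.0003,0,0],[255,0,0,0,0],[255,0,0,0,0]]' | tail -c 250; python3 to.py .4402 .067 .069 10.4;  python3 -c "
from lk import *
for n in ('scene','side'): d=cap(n,n+'10');brass(d)"; python3 scan.py | grep copper
```

```text
tcp_pos: [0.4442, 0.0117, 0.2136]
time: 56.02
tcp_pos: [0.4393, 0.0665, 0.215]
tcp_rot: [[-0.18, 0.984, -0.001], [0.984, 0.18, -0.0], [-0.0, -0.001, -1.0]]
contact_force: [0.2, 0.6, -1.5]
opening: 0.658
grip_force: 20.0
t 56.0 now [0.4393 0.0665 0.215 ] yaw 10.4 j7 -11.1 tool delta [0.0003 0.0011 0.146 ] twist rad -0.001
brass 12 [244. 183.] top [ 0.472 -0.099  0.057]
brass 36 [297. 199.] top [0.443 0.068 0.057]
brass 55 [281. 265.] top [0.437 0.07  0.057]
scene copper 385 [244. 186.] z [0.012 0.072] rect (array([474., -97.]), array([57., 58.]), 53.7)
scene copper 309 [207. 248.] z [0.006 0.031] rect (array([ 696., -104.]), array([59., 57.]), 52.6)
scene copper 122 [252. 308.] z [0.014 0.083] rect (array([804.,  81.]), array([52., 16.]), 85.6)
side copper 198 [272. 229.] z [0.018 0.071] rect (array([483., -79.]), array([27., 85.]), 6.5)
side copper 335 [159. 260.] z [0.007 0.072] rect (array([772., 102.]), array([55., 22.]), 24.8)
```

```bash
python3 -m pendant '[[255,0.0005,0.001,0.015,0],[255,0,0,0.035,0],[255,0,0,0.04,0],[255,0,0,0.035,0],[255,0,0,0.02,0],[255,0,0,0,0],[255,0,0,0.006,0],[255,0,0,0.006,0],[255,0,0,0.006,0],[255,0,0,0,0]]' | tail -c 250
python3 -m pendant '[[255,0,0,0.006,0],[255,0,0,0.006,0],[255,0,0,0.006,0],[255,0,0,0.004,0],[255,0,0,0,0],[255,0,0,0,0]]' | tail -c 250
```

```text
time: 57.48
tcp_pos: [0.4402, 0.0677, 0.0523]
tcp_rot: [[-0.181, 0.984, -0.001], [0.984, 0.181, -0.0], [-0.0, -0.001, -1.0]]
contact_force: [-0.0, -1.1, -1.9]
opening: 0.658
grip_force: 20.0
time: 58.22
tcp_pos: [0.4405, 0.0685, 0.0305]
tcp_rot: [[-0.181, 0.983, 0.0], [0.983, 0.181, 0.001], [0.001, 0.0, -1.0]]
contact_force: [-0.9, -0.6, -1.6]
opening: 0.655
grip_force: 20.0
```

```bash
python3 -m pendant '[[120,0,0,0,0],[60,0,0,0,0],[0,0,0,0,0],[0,0,0,0,0],[0,0,0,-0.01,0],[0,0,0,-0.03,0],[0,0,0,-0.04,0],[0,0,0,-0.05,0],[0,0,0,-0.05,0],[0,0,0,-0.02,0],[0,0,0,0,0]]' | tail -c 10; python3 bob.py .693 -.105 .23 10.4
```

```text
orce: 0.0
wrist bobbin px [256. 171.] ztop 0.042 circle mm 441.1 70.3 29.7 rect (array([441.,  70.]), array([59., 57.]), 70.1)
wrist bobbin px [240. 289.] ztop 0.07 circle mm 447.8 -88.0 16.2 rect (array([449., -89.]), array([30., 13.]), 86.3)
wrist bobbin px [268. 286.] ztop 0.07 circle mm 485.2 -75.6 15.3 rect (array([474., -64.]), array([17., 61.]), 32.2)
t 59.6 now [0.4407 0.0679 0.2311] yaw 10.4 j7 -10.4 tool delta [-0.2156  0.2169  0.0017] twist rad 0.0
```

```bash
python3 -m pendant '[[0,-0.012,0.012,0,0],[0,-0.025,0.025,0,0],[0,-0.03,0.03,0,0],[0,-0.03,0.03,0,0],[0,-0.03,0.03,0,0],[0,-0.03,0.03,0,0],[0,-0.03,0.03,0,0],[0,-0.02,0.02,0.005,0],[0,-0.0086,0.0099,0.005,0],[0,0,0,0,0],[0,0,0,0,0]]' | tail -c 10; python3 bob.py .693 -.105 .005 10.4 wrist11
python3 - <<'E'
from h import *
d=dict(np.load('last_wrist.npz')); w=cloud(d); z=w[...,2]; m=(z>.05)&(z<.25)&(w[...,0]>.65)&(w[...,1]<-.12); p=w[m]
for lo in(.05,.07,.1,.15,.2):
    t=p[(p[:,2]>=lo)&(p[:,2]<lo+.02)]
    if len(t)>5: print(lo,len(t),np.round(t.min(0),3),np.round(t.max(0),3))
E
```

```text
orce: 0.0
wrist bobbin px [68.  4.] ztop 0.041 circle mm 449.9 42.8 12.8 rect (array([449.,  42.]), array([24.,  4.]), 13.1)
wrist bobbin px [ 70. 138.] ztop 0.069 circle mm 473.1 -97.6 30.7 rect (array([471., -98.]), array([60., 58.]), 29.3)
wrist bobbin px [258. 175.] ztop 0.028 circle mm 694.3 -105.2 29.7 rect (array([ 694., -105.]), array([59., 58.]), 56.2)
t 61.1 now [ 0.6922 -0.1034  0.2207] yaw 10.5 j7 -0.3 tool delta [-0.0017  0.0005  0.2157] twist rad 0.002
0.05 307 [ 0.698 -0.254  0.05 ] [ 0.878 -0.127  0.07 ]
0.07 603 [ 0.702 -0.251  0.07 ] [ 0.766 -0.213  0.09 ]
0.1 222 [ 0.711 -0.292  0.1  ] [ 0.877 -0.218  0.112]
```

View pics/wrist11.png

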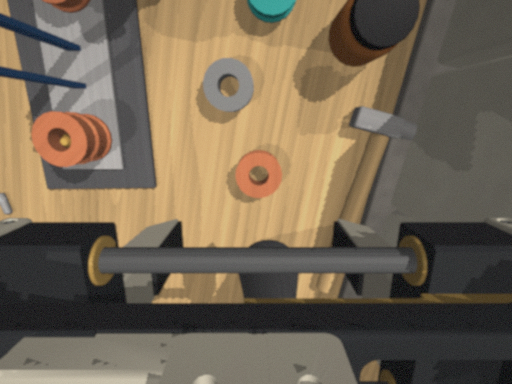

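Wrist view: the last copper bobbin is at (258,175), with grey (228,85) and turquoise (272,5) left alone. The mandrel stays more than 60 mm clear. Grasping.

```bash
python3 -m pendant '[[0,-0.002,0.0014,0.015,0],[0,0,0,0.035,0],[0,0,0,0.04,0],[0,0,0,0.04,0],[0,0,0,0.04,0],[0,0,0,0.03,0],[0,0,0,0.0157,0],[0,0,0,0,0]]' 20| grep pos
python3 -m pendant '[[80,0,0,0,0],[255,0,0,0,0],[255,0,0,0,0],[255,0,0,0,0],[255,0,0,0,0],[255,0,0,-0.01,0],[255,0,0,-0.03,0],[255,0,0,-0.05,0],[255,0,0,-0.05,0],[255,0,0,-0.05,0],[255,0,0,-0.02,0],[255,0,0,0,0]]' | tail -c 250;  python3 to.py .4404 .068 .215 10.4
```

```text
tcp_pos: [0.6935, -0.1062, 0.0036]
time: 63.58
tcp_pos: [0.6953, -0.1064, 0.2162]
tcp_rot: [[-0.181, 0.983, 0.003], [0.983, 0.181, -0.001], [-0.001, 0.002, -1.0]]
contact_force: [-0.3, 0.1, -2.1]
opening: 0.637
grip_force: 19.9
t 63.6 now [ 0.6953 -0.1064  0.2162] yaw 10.4 j7 -0.3 tool delta [ 0.2176 -0.2191  0.0004] twist rad 0.001
```

```bash
python3 -m pendant '[[255,0.01,-0.01,0,0],[255,0.022,-0.022,0,0],[255,0.03,-0.03,0,0],[255,0.03,-0.03,0,0],[255,0.03,-0.03,0,0],[255,0.03,-0.03,0,0],[255,0.03,-0.03,0,0],[255,0.022,-0.022,0,0],[255,0.0126,-0.0151,0,0],[255,0,0,0,0],[255,0,0,0,0]]' | tail -c 10;  python3 to.py .4404 .067 .069 10.4
```

```text
rce: 19.9
t 65.0 now [0.4407 0.0661 0.2147] yaw 10.3 j7 -11.9 tool delta [ 0.001  -0.0002  0.1457] twist rad -0.001
```

```bash
python3 -m pendant '[[255,0.001,0,0.015,0],[255,0,0,0.035,0],[255,0,0,0.04,0],[255,0,0,0.035,0],[255,0,0,0.02,0],[255,0,0,0,0],[255,0,0,0.005,0],[255,0,0,0.005,0],[255,0,0,0.005,0],[255,0,0,0.004,0],[255,0,0,0,0],[255,0,0,0,0]]' | tail -c 250
```

```text
time: 66.45
tcp_pos: [0.4398, 0.068, 0.0509]
tcp_rot: [[-0.181, 0.983, 0.0], [0.983, 0.181, 0.0], [-0.0, 0.0, -1.0]]
contact_force: [-0.2, 0.2, -1.9]
opening: 0.64
grip_force: 19.9
```

```bash
python3 -m pendant '[[120,0,0,0,0],[60,0,0,0,0],[0,0,0,0,0],[0,0,0,0,0],[0,0,0,-0.01,0],[0,0,0,-0.03,0],[0,0,0,-0.05,0],[0,0,0,-0.06,0],[0,0,0,-0.06,0],[0,0,0,-0.03,0],[0,-0.02,0,0,0],[0,-0.035,0,0,0]]' | tail -c 10
python3 -m pendant '[[0,-0.03,0,0,0.157],[0,0,0,0,0.157],[0,0,0,0,0.157],[0,0,0,0,0.157],[0,0,0,0,0.157],[0,0,0,0,0.157],[0,0,0,0,0.157],[0,0,0,0,0.157],[0,0,0,0,0.157],[0,0,0,0,0.157],[0,0,0,0,0],[0,0,0,0,0]]' | tail -c 10
python3 bob.py .4555 -.0165 .125 -79.6 wrist12; python3 -c "
from lk import *
d=dict(np.load('last_wrist.npz'));rack(d);brass(d)"
```

```text
orce: 0.0
orce: 0.0
wrist bobbin px [196. 167.] ztop 0.07 circle mm 440.6 68.0 29.9 rect (array([441.,  69.]), array([57., 59.]), 55.3)
wrist bobbin px [316. 168.] ztop 0.07 circle mm 471.4 -97.7 30.0 rect (array([471., -98.]), array([58., 56.]), 58.1)
t 69.5 now [ 0.455  -0.0155  0.291 ] yaw -79.4 j7 -84.5 tool delta [0.0003 0.001  0.166 ] twist rad 0.004
bail n 399 ztop 0.367 top mean [ 0.47  -0.028  0.375] rect mm (array([465., -23.]), array([ 54., 113.]), 12.1)
brass 80 [198. 168.] top [0.44  0.065 0.057]
brass 122 [316. 168.] top [ 0.47  -0.101  0.057]
```

View pics/wrist12.png

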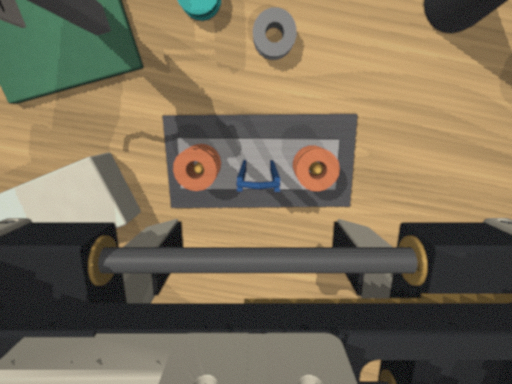

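Wrist view: all four bobbins are on the spindles, two at (196,167) and two at (316,168), with the bail at (258,180) between them. Gripping the bail and lifting.

```bash
python3 -m pendant '[[0,0.0005,0.001,0.016,0],[0,0,0,0.03,0],[0,0,0,0.03,0],[0,0,0,0.03,0],[0,0,0,0.03,0],[0,0,0,0.02,0],[0,0,0,0.01,0],[0,0,0,0,0],[0,0,0,0,0]]' 40 | grep pos
python3 -m pendant '[[120,0,0,0,0],[255,0,0,0,0],[255,0,0,0,0],[255,0,0,0,0],[255,0,0,0,0],[255,0,0,0,0],[255,0,0,-0.003,0],[255,0,0,-0.006,0],[255,0,0,-0.01,0],[255,0,0,-0.01,0],[255,0,0,0,0],[255,0,0,0,0]]' | tail -c 250
```

```text
tcp_pos: [0.4563, -0.0165, 0.1254]
time: 72.12
tcp_pos: [0.4556, -0.0167, 0.1539]
tcp_rot: [[0.983, 0.182, 0.0], [0.182, -0.983, -0.0], [0.0, 0.0, -1.0]]
contact_force: [0.0, 0.6, -7.8]
opening: 0.522
grip_force: 40.0
```

Loaded weight is about 8 N, so I expect about 39 mm. Carrying to the hook.

```bash
python3 -m pendant '[[255,0,0,-0.008,0],[255,0,0,-0.02,0],[255,0,0,-0.025,0],[255,0,0,-0.025,0],[255,0,0,-0.02,0],[255,0,0,-0.012,0],[255,0,0,-0.006,0],[255,0,0,0,0]]' | tail -c 200
python3 -m pendant '[[255,0.002,-0.01,0,0],[255,0.004,-0.022,0,0],[255,0.006,-0.032,0,0],[255,0.006,-0.033,0,0],[255,0.006,-0.033,0,0],[255,0.006,-0.033,0,0],[255,0.006,-0.033,0,0],[255,0.006,-0.033,0,0],[255,0.006,-0.033,0,0],[255,0.006,-0.033,0,0]]' | tail -c 10
python3 -m pendant '[[255,0.006,-0.033,0,0],[255,0.006,-0.033,0,0],[255,0.006,-0.033,0,0],[255,0.005,-0.03,0,0],[255,0.004,-0.02,0,0],[255,0.003,-0.014,0,0],[255,0,-0.008,0,0],[255,0,0,0,0]]' | tail -c 250
python3 -m pendant '[[255,0,0,0,-0.06],[255,0,0,0,-0.1],[255,0,0,0,-0.13],[255,0,0,0,-0.13],[255,0,0,0,-0.13],[255,0,0,0,-0.13],[255,0,0,0,-0.13],[255,0,0,0,-0.13],[255,0,0,0,-0.13],[255,0,0,0,-0.13],[255,0,0,0,-0.13],[255,0,0,0,-0.13]]' | tail -c 10
python3 -m pendant '[[255,0,0,0,-0.13],[255,0,0,0,-0.13],[255,0,0,0,-0.06],[255,0,0,0,-0.04],[255,0,0,0,0],[255,0,0,0,0]]' | tail -c 250
python3 to.py .5335 .410 .27 24.7
```

```text
time: 73.12
tcp_pos: [0.4556, -0.0166, 0.2697]
tcp_rot: [[0.983, 0.182, -0.0], [0.182, -0.983, -0.0], [-0.0, -0.0, -1.0]]
contact_force: [0.3, 0.7, -8.0]
opening: 0.517
grip_force: 40.0
rce: 40.0
time: 75.38
tcp_pos: [0.4531, 0.4572, 0.2696]
tcp_rot: [[0.983, 0.182, -0.001], [0.182, -0.983, -0.0], [-0.001, 0.0, -1.0]]
contact_force: [0.6, 0.9, -7.1]
opening: 0.522
grip_force: 40.0
rce: 40.0
time: 77.62
tcp_pos: [0.4539, 0.4566, 0.2699]
tcp_rot: [[-0.418, 0.909, 0.0], [0.909, 0.418, -0.0], [-0.0, 0.0, -1.0]]
contact_force: [0.1, -0.2, -6.8]
opening: 0.52
grip_force: 40.0
t 77.6 now [0.4539 0.4566 0.2699] yaw 24.7 j7 -51.4 tool delta [-0.0756  0.0529 -0.0001] twist rad -0.0
```

```bash
python3 -m pendant '[[255,-0.005,0.004,0,0],[255,-0.011,0.008,0,0],[255,-0.014,0.01,0,0],[255,-0.014,0.01,0,0],[255,-0.013,0.009,0,0],[255,-0.0116,0.0079,0,0],[255,-0.007,0.004,0,0],[255,0,0,0,0],[255,0,0,0,0]]' | tail -c 250
python3 to.py .5667 .3413 .27 24.7
python3 - <<'E'
from lk import *
s=manip.state(); p=s['tcp_pos'];R=s['tcp_rot']
d=cap('scene'); q=(cloud(d)-p)@R; x,y,z=[q[...,i] for i in range(3)]
P=q[(abs(y)<.03)&(x<-.035)&(x>-.12)&(z>-.03)&(z<.04)]
for lo in (-.11,-.09,-.07,-.05):
    t=P[(P[:,0]>=lo)&(P[:,0]<lo+.01)]
    if len(t)>2: print(round(lo*1000),len(t),'y',np.round(np.percentile(t[:,1],[5,50,95])*1000),'z',np.round(np.median(t[:,2])*1000))
d=cap('wrist'); w=cloud(d); q=(w-p)@R; H=hsv(d); b=(H[...,0]>100)&(H[...,0]<125)&(H[...,1]>130)&(abs(q[...,2])<.14)&(q[...,2]>.03)
t=q[b]; print('legs rack tilt', [ (np.round(np.median(t[(t[:,2]>l)&(t[:,2]<l+.02)&(t[:,1]*sg>0)],0)*1000)) for l in(.04,.09) for sg in(-1,1)])
E
```

```text
time: 78.75
tcp_pos: [0.5324, 0.4111, 0.27]
tcp_rot: [[-0.42, 0.908, -0.001], [0.908, 0.42, 0.001], [0.001, -0.0, -1.0]]
contact_force: [-0.5, 0.1, -7.7]
opening: 0.518
grip_force: 40.0
t 78.8 now [0.5324 0.4111 0.27  ] yaw 24.8 j7 -43.2 tool delta [-0.0778  0.0018 -0.0001] twist rad 0.002
-110 15 y [-0.  3.  4.] z -0.0
-90 13 y [-2.  2.  3.] z 23.0
-70 19 y [-3.  1.  4.] z 20.0
-50 9 y [-3.  1.  3.] z -2.0
legs rack tilt [array([  5., -19.,  49.]), array([ 5., 19., 50.]), array([  5., -21.,  96.]), array([ 5., 20., 94.])]
```

```bash
python3 -m pendant '[[255,-0.005,0.001,0,0],[255,-0.01,0.001,0,0],[255,-0.013,0,0,0],[255,-0.014,0,0,0],[255,-0.014,0,0,0],[255,-0.012,0,0,0],[255,-0.0068,0,0,0],[255,-0.003,0,0,0],[255,0,0,0,0],[255,0,0,0,0]]' | grep -E 'pos|contact'
python3 -m pendant '[[255,0,0,0.004,0],[255,0,0,0.008,0],[255,0,0,0.008,0],[255,0,0,0.008,0],[255,0,0,0.006,0],[255,0,0,0.004,0],[255,0,0,0.002,0],[255,0,0,0.001,0],[255,0,0,0,0],[255,0,0,0,0]]' | grep -E 'pos|contact'
python3 -m pendant '[[255,0,0,0.002,0],[255,0,0,0.002,0],[255,0,0,0.002,0],[255,0,0,0.002,0],[255,0,0,0.002,0],[255,0,0,0.002,0],[255,0,0,0.002,0],[255,0,0,0.002,0],[255,0,0,0.002,0],[255,0,0,0.002,0],[255,0,0,0,0],[255,0,0,0,0]]' | grep -E 'pos|contact'
python3 -m pendant '[[255,0,0,0.002,0],[255,0,0,0.002,0],[255,0,0,0.002,0],[255,0,0,0.002,0],[255,0,0,0.002,0],[255,0,0,0.002,0],[255,0,0,0.002,0],[255,0,0,0.002,0],[255,0,0,0,0],[255,0,0,0,0]]' | grep -E 'pos|contact'; python3 ptr.py
```

```text
tcp_pos: [0.5672, 0.3414, 0.27]
contact_force: [0.1, 0.5, -6.9]
tcp_pos: [0.5678, 0.3407, 0.2291]
contact_force: [0.1, 0.4, -6.6]
tcp_pos: [0.5677, 0.3407, 0.209]
contact_force: [0.9, 0.3, -4.3]
tcp_pos: [0.5678, 0.3407, 0.1929]
contact_force: [0.0, -0.0, 0.1]
84.15 red z [0.2564 0.2579 0.261 ] rows 232.25 12
```

```bash
python3 -m pendant '[[255,0,0,0.001,0],[255,0,0,0.001,0],[255,0,0,0,0],[255,0,0,0,0]]' | grep -E 'pos|contact'
for i in 1 2 3; do python3 -m pendant '[[255,0,0,0,0]]' | grep contact; done; python3 -m pendant '[[255,0,0,0.001,0],[255,0,0,0,0]]' | grep contact
for i in 1 2 3; do python3 -m pendant '[[255,0,0,0,0]]' | grep contact; done
```

```text
tcp_pos: [0.5678, 0.3407, 0.1909]
contact_force: [-0.1, -0.4, -0.1]
contact_force: [-0.4, 0.4, -0.3]
contact_force: [-0.4, 0.5, -0.3]
contact_force: [1.1, 0.5, -0.1]
contact_force: [-0.8, 0.5, 0.0]
contact_force: [0.6, 0.2, 0.2]
contact_force: [0.2, 0.0, -0.6]
contact_force: [0.5, 0.8, 0.3]
```

Load fully on the scale; releasing gently.

```bash
python3 -m pendant '[[255,0,0,0,0],[255,0,0,0,0],[125,0,0,0,0],[118,0,0,0,0],[110,0,0,0,0],[100,0,0,0,0],[80,0,0,0,0],[60,0,0,0,0],[30,0,0,0,0],[10,0,0,0,0],[10,0,0,0,0],[10,0,0,0,0]]' 4 | tail -c 100
python3 ptr.py
python3 -m pendant '[[10,0,0,0,0],[10,0,0,0,0],[10,0,0,0,0],[10,0,0,0,0],[10,0,0,0,0],[10,0,0,0,0],[10,0,0,0,0],[10,0,0,0,0],[10,0,0,0,0],[10,0,0,0,0],[10,0,0,0,0],[10,0,0,0,0]]' | tail -c 100
python3 ptr.py
python3 -m pendant '[[10,0,0,0,0],[10,0,0,0,0],[10,0,0,0,0],[10,0,0,0,0],[10,0,0,0,0],[10,0,0,0,0],[10,0,0,0,0],[10,0,0,0,0],[10,0,0,0,0],[10,0,0,0,0],[10,0,0,0,0],[10,0,0,0,0]]' | tail -c 100
python3 ptr.py
python3 - <<'E'
from lk import *
cap('side','side13',(150,190,330,340),4)
E
```

```text
[0.908, 0.419, 0.0], [0.0, 0.0, -1.0]]
contact_force: [0.1, 0.7, 0.9]
opening: 0.96
grip_force: 0.0
87.2 red z [0.2398 0.2546 0.2569] rows 236.93 15
.908, 0.419, 0.0], [0.0, 0.0, -1.0]]
contact_force: [0.5, -0.4, 0.1]
opening: 0.957
grip_force: 0.0
88.75 red z [0.2394 0.2543 0.2566] rows 237.25 16
.908, 0.419, 0.0], [0.0, 0.0, -1.0]]
contact_force: [-0.1, -0.2, 0.4]
opening: 0.96
grip_force: 0.0
90.3 red z [0.2398 0.2543 0.2561] rows 237.25 16
```

View pics/side13.png

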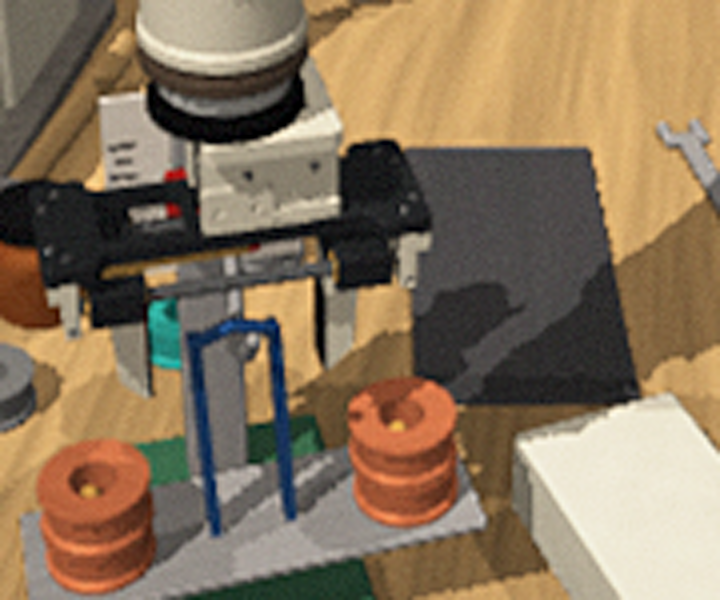

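Side crop: the loaded rack hangs free, bobbins at (95,510) and (403,450), fingers clear, and the pointer is steady at about -39 mm. Waiting a little longer, then taking it down.

```bash
for i in 1 2; do python3 -m pendant '[[10,0,0,0,0],[10,0,0,0,0],[10,0,0,0,0],[10,0,0,0,0],[10,0,0,0,0],[10,0,0,0,0],[10,0,0,0,0],[10,0,0,0,0],[10,0,0,0,0],[10,0,0,0,0],[10,0,0,0,0],[10,0,0,0,0]]' | tail -c 10; done; python3 ptr.py
python3 -m pendant '[[60,0,0,0,0],[100,0,0,0,0],[115,0,0,0,0],[130,0,0,0,0],[255,0,0,0,0],[255,0,0,0,0],[255,0,0,0,0],[255,0,0,0,0],[255,0,0,-0.003,0],[255,0,0,-0.004,0],[255,0,0,-0.004,0],[255,0,0,-0.004,0]]' 40 | tail -c 200
python3 -m pendant '[[255,0,0,-0.005,0],[255,0,0,-0.005,0],[255,0,0,-0.006,0],[255,0,0,-0.006,0],[255,0,0,-0.006,0],[255,0,0,-0.006,0],[255,0,0,-0.008,0],[255,0,0,-0.008,0],[255,0,0,-0.008,0],[255,0,0,-0.006,0],[255,0,0,-0.004,0],[255,0,0,0,0]]' | tail -c 300
```

```text
orce: 0.0
orce: 0.0
93.4 red z [0.2411 0.2547 0.2563] rows 237.25 16
time: 94.9
tcp_pos: [0.5675, 0.3405, 0.2048]
tcp_rot: [[-0.419, 0.908, -0.001], [0.908, 0.419, -0.0], [-0.0, -0.001, -1.0]]
contact_force: [-1.5, -0.5, -3.7]
opening: 0.521
grip_force: 39.7
time: 96.4
tcp_pos: [0.5678, 0.3407, 0.2731]
tcp_rot: [[-0.419, 0.908, 0.0], [0.908, 0.419, 0.0], [0.0, 0.0, -1.0]]
contact_force: [-0.1, -0.2, -7.1]
opening: 0.528
grip_force: 39.6
```

```bash
python3 -m pendant '[[255,0,0,-0.002,0],[255,0.005,0,0,0],[255,0.012,0,0,0],[255,0.015,0,0,0],[255,0.018,0,0,0],[255,0.02,0,0,0],[255,0.02,-0.01,0,0],[255,0.02,-0.018,0,0],[255,0.018,-0.018,0,0],[255,0.015,-0.01,0,0],[255,0.008,0,0,0],[255,0,0,0,0]]' | tail -c 300
python3 -m pendant '[[255,0,0,0,0.06],[255,0,0,0,0.1],[255,0,0,0,0.13],[255,0,0,0,0.13],[255,0,0,0,0.13],[255,0,0,0,0.13],[255,0,0,0,0.13],[255,0,0,0,0.13],[255,0,0,0,0.13],[255,0,0,0,0.13],[255,0,0,0,0.13],[255,0,0,0,0.13]]' | tail -c 10
python3 -m pendant '[[255,0,0,0,0.13],[255,0,0,0,0.13],[255,0,0,0,0.085],[255,0,0,0,0.04],[255,0,0,0,0],[255,0,0,0,0]]' | tail -c 250
python3 to.py .456 -.018 .27 -79.0
```

```text
time: 97.9
tcp_pos: [0.4539, 0.455, 0.275]
tcp_rot: [[-0.419, 0.908, 0.001], [0.908, 0.419, 0.001], [0.0, 0.001, -1.0]]
contact_force: [-0.1, -0.2, -7.8]
opening: 0.521
grip_force: 39.6
rce: 39.6
time: 100.15
tcp_pos: [0.4538, 0.4543, 0.2748]
tcp_rot: [[0.987, 0.158, 0.0], [0.158, -0.987, -0.0], [0.0, 0.0, -1.0]]
contact_force: [-0.1, 0.1, -8.1]
opening: 0.526
grip_force: 39.6
t 100.2 now [0.4538 0.4543 0.2748] yaw -80.9 j7 -145.1 tool delta [-0.0724  0.4667  0.0048] twist rad -0.033
```

```bash
python3 -m pendant '[[255,0,0,0,-0.033],[255,-0.002,0.01,0,0],[255,-0.004,0.022,0,0],[255,-0.006,0.032,0,0],[255,-0.006,0.033,0,0],[255,-0.006,0.033,0,0],[255,-0.006,0.033,0,0],[255,-0.006,0.033,0,0],[255,-0.006,0.033,0,0],[255,-0.006,0.033,0,0],[255,-0.006,0.033,0,0]]' | tail -c 10
python3 -m pendant '[[255,-0.006,0.033,0,0],[255,-0.006,0.033,0,0],[255,-0.006,0.033,0,0],[255,-0.006,0.03,0,0],[255,-0.005,0.022,0,0],[255,-0.004,0.015,0,0],[255,-0.001,0.003,0,0],[255,0,0,0,0]]' | tail -c 10
python3 -m pendant '[[255,0,0,0.01,0],[255,0,0,0.02,0],[255,0,0,0.025,0],[255,0,0,0.025,0],[255,0,0,0.025,0],[255,0,0,0.015,0],[255,0,0,0.01,0],[255,0,0,0.005,0],[255,0,0,0,0],[255,0,0,0,0]]' | tail -c 250
python3 to.py .456 -.018 .127 -79.0
```

```text
rce: 39.6
rce: 39.6
time: 103.78
tcp_pos: [0.4559, -0.018, 0.1405]
tcp_rot: [[0.982, 0.19, 0.001], [0.19, -0.982, -0.0], [0.001, 0.001, -1.0]]
contact_force: [1.0, 0.8, -7.5]
opening: 0.522
grip_force: 39.6
t 103.8 now [ 0.4559 -0.018   0.1405] yaw -79.1 j7 -93.6 tool delta [ 0.0001 -0.      0.0135] twist rad -0.001
```

```bash
python3 -m pendant '[[255,0,0,0.003,0],[255,0,0,0.003,0],[255,0,0,0.002,0],[255,0,0,0.002,0],[255,0,0,0,0],[255,0,0,0,0]]' | grep -E 'pos|contact'
for i in 1 2 3; do python3 -m pendant '[[255,0,0,0.001,0],[255,0,0,0.001,0],[255,0,0,0,0],[255,0,0,0,0]]' | grep -E 'pos|contact'; done
```

```text
tcp_pos: [0.4554, -0.0175, 0.1301]
contact_force: [-2.1, 2.8, -1.2]
tcp_pos: [0.4558, -0.017, 0.1284]
contact_force: [-2.3, 5.3, 1.8]
tcp_pos: [0.4563, -0.0166, 0.1268]
contact_force: [-2.8, 5.3, 4.1]
tcp_pos: [0.4567, -0.0161, 0.125]
contact_force: [-2.7, 6.4, 5.0]
```

```bash
python3 -m pendant '[[125,0,0,0,0],[115,0,0,0,0],[80,0,0,0,0],[0,0,0,0,0],[0,0,0,0,0],[0,0,0,-0.01,0],[0,0,0,-0.03,0],[0,0,0,-0.04,0],[0,0,0,-0.04,0],[0,0,0,-0.04,0],[0,0,0,-0.02,0],[0,0,0,0,0]]' | tail -c 200
python3 - <<'E'
from bob import *
from lk import *
bob('wrist14'); d=dict(np.load('last_wrist.npz')); brass(d); w=cloud(d); H=hsv(d)
h,s,v=[H[...,i].astype(int) for i in range(3)]; z=w[...,2];x=w[...,0];y=w[...,1]
m=(s<80)&(v<90)&(z>-.002)&(z<.012)&(x<.6)&(abs(y)<.25); 
print('slate',rect(w[max(blobs(m,60),key=lambda b:b[1][4])[0]]))
m=(s<60)&(v>90)&(z>.0115)&(z<.02)&(x<.54)&(x>.36)&(abs(y)<.19); print('base',rect(w[m]))
E
python3 scan.py
```

```text
time: 107.52
tcp_pos: [0.4564, -0.018, 0.3059]
tcp_rot: [[0.982, 0.19, 0.004], [0.19, -0.982, -0.001], [0.004, 0.002, -1.0]]
contact_force: [-0.5, 0.3, -0.5]
opening: 0.998
grip_force: 0.0
wrist bobbin px [197. 166.] ztop 0.07 circle mm 441.1 67.5 30.1 rect (array([442.,  68.]), array([57., 59.]), 55.6)
wrist bobbin px [312. 168.] ztop 0.07 circle mm 471.1 -98.1 30.1 rect (array([471., -98.]), array([58., 56.]), 59.1)
brass 75 [198. 167.] top [0.441 0.065 0.057]
brass 109 [312. 168.] top [ 0.47  -0.101  0.057]
slate (array([457., -19.]), array([146., 296.]), 10.9)
base (array([444.,  27.]), array([ 93., 345.]), 13.5)
scene copper 390 [244. 186.] z [0.011 0.072] rect (array([473., -95.]), array([60., 55.]), 27.3)
scene copper 418 [298. 199.] z [0.012 0.072] rect (array([443.,  70.]), array([62., 54.]), 22.3)
scene copper 102 [253. 309.] z [0.015 0.073] rect (array([808.,  93.]), array([10., 39.]), 24.3)
scene dark 1883 [268. 204.] z [0.001 0.011] rect (array([459., -18.]), array([154., 299.]), 10.7)
scene dark 82 [270. 182.] z [-0.     0.011] rect (array([402., -37.]), array([36., 33.]), 19.8)
side copper 195 [272. 229.] z [0.017 0.072] rect (array([484., -83.]), array([27., 93.]), 5.2)
side copper 328 [159. 259.] z [0.007 0.072] rect (array([773., 106.]), array([51., 18.]), 15.3)
side copper 561 [280. 265.] z [0.017 0.072] rect (array([439.,  72.]), array([57., 60.]), 4.8)
side dark 1669 [278. 263.] z [0.003 0.011] rect (array([454., -21.]), array([151., 310.]), 11.1)
```

View pics/wrist14.png

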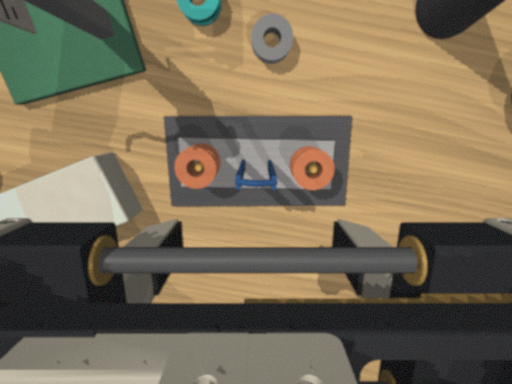

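Final wrist view: the rack is centred on the slate (within about 2 mm and 1°), with all four bobbins seated at (197,166) and (312,168). The gripper is clear above, so I'm handing in.

```bash
python3 -m pendant '[[0,0,0,0,0],[0,0,0,0,0],[0,0,0,0,0],[0,0,0,0,0]]' | tail -c 10; python3 -c "
from cell import manip
print(manip.job_done())"
```

```text
orce: 0.0
the job is handed in; nothing more can be done
None
```

Job handed in at about 108 s (no score came back): the empty rack hung at about 15 mm and the rack with all four copper bobbins at about 39 mm, pointer steady both times, and the rack is back within about 2 mm of the slate's centre, lengthwise, two bobbins on each spindle.

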